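# Turn the lazy susan to its mark and seat the tea strainer in the teapot

## Robot

A 6-joint arm with a two-finger parallel gripper is mounted at the origin on the work surface. World frame = base frame: x ahead of the robot, y to its left, z up, the work surface at z = 0. Lengths are in m, angles in rad, forces in N, time in s.
With the tool pointing down it reaches from about 0.375 to 0.975 m from the base axis. Payload 3.8 kg.
Tool frame: the origin (TCP) lies midway between the tips of the shut fingers; the grasp point (between the pads) lies 19 mm behind it; x points along the fingers, z is the direction in which the jaws open and shut, and the axes are right-handed (so a half turn about x gives the same grasp; the last joint's range is limited). The gripper opens to 85 mm and grips with 20 to 120 N. Pads are 22 mm wide; open, the fingers measure 114 mm over their backs; the gripper's body (76 mm by 85 mm) begins 54 mm behind the grasp point. The pads swing forward as they close: fully open they stand 13 mm farther back than shut.
Start: joints at [-1.246, 0.264, 1.604, -0, 1.274, -0.037], TCP at [0.239, -0.631, 0.231] pointing down, gripper open.
Joint ranges: [-2.63, 2.63], [-0.94, 2.18], [0.31, 2.57], [-1.31, 4.45], [0, 2.66], [-2.55, 2.55]. Speed limits (rad/s): [2.57, 2.57, 3.14, 3.14, 3.14, 3.14].

## Interface

Orientations are given as a rotation vector (axis times angle).
In Python, from plant import ctrl, camera gives the robot as it stands.
- The arm moves only by the tool step_arm, never from a script. Its argument "plan" is text: rows parted by semicolons, each of 7 numbers parted by spaces: the turn, a rotation vector about the world's x, y, z in rad, then the shift along the world's x, y, z in cm, then the finger opening in cm, from 0 to 8.54. A call has 1 to 8 rows; each row is the pose to reach, as a shift and turn from the pose commanded when the call began; what a row does not reach only later rows make up. A row lasts 1/12 s, in which the tool goes at most 41.7 mm and 7.16 degrees, less where a joint would pass 70% of its speed; a pose out of reach is approached as far as the arm can. A call with a gripper value outside its range is refused whole. The fingers move at their own pace and stop on an object; "grip_force" is the grip in N (left out, the last holds). Time passes only in rows, so rows that repeat a pose let the fingers close. It gives the time, the measured TCP pose, the force and the opening at its end, in the units of the state.
- ctrl.get_state(): the state, without advancing time (a new reading comes with each control period).
- camera(name): name is "scene" or "top" or "wrist"; returns a dict with "color" (480x640x3 uint8, red, green, blue), "camera_matrix" (3x3 intrinsics, pixels), "dist" ([k1, k2, p1, p2, k3] as OpenCV has them; the pictures are not rectified), "R" (3x3) and "t" (3): a world point X has camera coordinates R X + t. Camera axes: x right, y down, z forward; pixel columns grow to the right and rows downward; lengths in m; the calibration is good to about 2 mm. A picture is of the moment at which its call begins. There is no depth.
- ctrl.job_done(): hands the job in, once; it reports no verdict.
The state is a dict: "clock": time; "joints": joint angles; "dq": joint speeds; "joint_torque": joint torques, N m; "position": TCP position; "eef_rot": TCP orientation; "contact_force": force on the tool from outside, world axes, zero at the start; "moment": the same for the moment, N m; "gripper_width": finger opening in m.
Only numpy, scipy, OpenCV 4.12 (cv2) and the standard library are available. Lean on these libraries where they do the work, as an engineer would, in place of code of your own. Each camera call takes 0.05 s, during which the arm holds its last target.

## Task

First turn the bamboo lazy susan until its upright peg lines up with the steel index tongue, and leave it there. Then take the steel tea strainer from its leaning drip stand and nest it upright, fully home in the funnel mouth of the teapot, lowering it gently without ramming it or letting it drop in, and let go. Keep the teapot upright in its well on the lazy susan, and leave the lamp and the two cups where they are.

Things in the scene. Friction and masses are not known exactly. Their poses are not given: they have to be found in the camera images.
- susan_base: Fixed base of the lazy susan on the bar, a dark steel disc under the platter. Origin at its centre on the bar surface, on the turning axis. Its -x axis points to the index tongue (roughly towards the robot).
- tongue (a point): Centre of the top of the steel index tongue, a steel bar 12 mm wide that sticks out radially from 155 to 200 mm from the turning axis, its top 27 mm above the bar, just outside the platter's edge. Fixed.
- platter: Round bamboo platter, 300 mm across, 16 mm thick, its top 28 mm above the bar. Origin on the turning axis at its underside. It turns freely without stops about the vertical axis; light friction (about 0.06 N m) keeps it where it is left. The peg lies along its -x axis, the teapot's well along +x.
- peg (a point): Centre of the top of the round upright bamboo peg, 14 mm diameter and 55 mm tall above the platter, fixed to the platter 125 mm from the turning axis. The peg can be pushed or gripped from above.
- well (a point): Centre of the teapot's well on the platter's top, opposite the peg, 70 mm from the turning axis: a low ring 4 mm high, 96 mm inside and 108 mm outside diameter.
- teapot: Loose white ceramic teapot without lid, 118 mm across the belly, 118 mm tall, about 0.55 kg, standing in the well. Origin at the centre of its underside, z up; the spout points to its +x (to 98 mm from the axis, up to 93 mm high), the loop handle to its -x (to 98 mm, 20 to 67 mm high).
- pot_mouth (a point): Centre of the teapot's mouth at rim height (118 mm above its origin). A funnel with the strainer's taper: 84 mm inner diameter at the rim, narrowing to 60 mm at 38 mm below it; rim wall 4 mm. With the strainer fully home, the strainer's origin is about 62 mm above the teapot's and its flange a few mm above the rim.
- stand: Fixed drip stand: a bamboo foot 120 x 110 mm with two uprights and a dark steel funnel collar of the cone's taper whose axis leans 30 degrees from vertical towards the stand's -x (roughly towards the robot). The strainer comes out along that axis, clear after 40 mm. Origin at the centre of its underside.
- strainer: Loose steel tea strainer, about 0.16 kg: a cone 62 mm long (48 mm diameter at its lower end, 87 mm at the top), pierced with small holes, on it a flat lid flange 96 mm across, 5 mm thick, and in the lid's middle a flat dark wooden handle. Origin at the centre of the cone's lower end, z along its axis towards the handle. At the start it sits in the stand, leaning 30 degrees towards the robot, its y axis level.
- handle (a point): Grasp point of the strainer's handle, on its axis 96 mm above its origin. The handle is 14 mm thick along the strainer's y, 24 mm wide along its x, and runs from 67 to 119 mm above the origin.
- lamp: Bystander: battery lamp with frosted glass, 90 mm diameter foot, 135 mm tall. Origin at the centre of its underside.
- cup_a: Bystander: white espresso cup, 62 mm across, 55 mm tall. Origin at the centre of its underside.
- cup_b: Bystander: the other, equal white espresso cup.
Not all that is in view belongs to the job. Several things look just like the stand: the one meant starts nearest to the robot's base.

How it is judged:
On the way, in this order (a step that is already met when the one before it is completed fails the run):
1. the lazy susan is turned so that its peg lines up with the tongue (y of peg in the frame of susan_base between -0.012 and 0.012 m and x of peg in the frame of susan_base below 0 m), for 0.2 s.
2. the strainer is lifted clear of its stand (distance between strainer and stand above 0.1 m), for 0.1 s.
At the end, for the whole second after the job is handed in: Peg within 12 mm sideways of the tongue's line; strainer in the teapot's mouth, centred within 5 mm, fully down (origin under 66 mm above the teapot's origin), axes in line within 0.08 rad; teapot upright (0.05 rad) in its well (8 mm); strainer and teapot at rest (all of step 1 and horizontal distance between strainer and teapot below 0.005 m and z of strainer in the frame of teapot between 0.05 and 0.066 m and angle between the z axis of strainer and the z axis of teapot, either way round below 0.08 rad and angle between teapot's own z axis and vertical below 0.05 rad and horizontal distance between teapot and well below 0.008 m and linear speed of each of strainer, teapot below 0.02 m/s); the robot touches nothing.
It fails at once if the strainer rammed into the teapot (more than 40 N) (contact force between strainer and teapot above 40 N).
It fails at once if the strainer dropped (falling freely at over 0.5 m/s) (contact force between strainer and the fingers below 0.1 N and linear speed of strainer above 0.5 m/s).
It fails at once if the teapot tipped by more than 0.3 rad (angle between teapot's own z axis and vertical above 0.3 rad).
It fails at once if the lamp or a cup moved by more than 20 mm (distance of any of lamp, cup_a, cup_b from where it was at the start of the episode above 0.02 m).
It also fails if it takes over 61 s, if anything falls off the work surface, if the arm or the gripper's body presses on something with over 40 N, if the wrist force passes 120 N, or if a joint passes its speed limit or range.

## Working session

There is one attempt and no reset: what is moved stays moved. The work goes in short steps, Python scripts to look and compute and a tool call to move; the robot and the scene stay as the last step left them, time stands still between calls to the robot, and variables do not carry over. Pictures are saved under pics/ and viewed, and the job is handed in when it is done.

Besides the shell and the picture viewer there is one more tool, called after ">>>" as name(argument=value, ...), one argument or row to a line, values as JSON. step_arm: Moves the arm, as the interface text tells. Its arguments: {"type":"object","properties":{"plan":{"type":"string"},"grip_force":{"type":"number"}},"required":["plan"]}

```bash
mkdir -p pics; ls; python3 - <<'E'
from plant import ctrl,camera
import cv2,numpy as np,json
for n in ["scene","top","wrist"]:
    c=camera(n); cv2.imwrite(f"pics/{n}0.png",c["color"][:,:,::-1])
    print(n,np.round(c["camera_matrix"],1).tolist(),c["dist"],np.round(c["R"],3).tolist(),np.round(c["t"],3))
print(ctrl.get_state())
E
```

```text
pics
scene [[475.3, 0.0, 319.7], [0.0, 475.3, 240.1], [0.0, 0.0, 1.0]] [-0.06137482  0.          0.          0.          0.        ] [[0.731, 0.683, -0.005], [0.559, -0.603, -0.569], [-0.392, 0.413, -0.822]] [-0.472 -0.231  1.541]
top [[480.3, 0.0, 322.4], [0.0, 480.3, 235.0], [0.0, 0.0, 1.0]] [0.03445371 0.         0.         0.         0.        ] [[-0.022, -0.999, -0.033], [-0.996, 0.024, -0.087], [0.088, 0.031, -0.996]] [0.069 0.575 1.224]
wrist [[338.9, 0.0, 319.6], [0.0, 338.9, 239.8], [0.0, 0.0, 1.0]] [0.00052397 0.         0.         0.         0.        ] [[0.354, -0.935, -0.002], [-0.892, -0.338, 0.301], [-0.282, -0.104, -0.954]] [-0.673 -0.04   0.381]
{'clock': 0.15, 'joints': array([-1.24591865e+00,  2.64614468e-01,  1.60507781e+00,  1.75458726e-05,
        1.27371721e+00, -3.69118850e-02]), 'dq': array([ 2.54070210e-03, -4.74180494e-04, -5.94201210e-03,  6.13330295e-05,
       -1.46826106e-03, -2.07283279e-03]), 'joint_torque': array([ 2.15602154e-04, -5.15905058e+01, -3.67959845e+01, -1.51497613e-05,
        7.99871748e-03, -3.52618474e-05]), 'position': array([ 0.23872591, -0.63075429,  0.23021543]), 'eef_rot': array([ 0.93980626,  1.36039359, -0.93798829]), 'contact_force': array([ 0.11653133,  0.10624315, -0.128211  ]), 'moment': array([ 0.03082456,  0.01683426, -0.01840372]), 'gripper_width': 0.08519099836357885}
```

View pics/scene0.png

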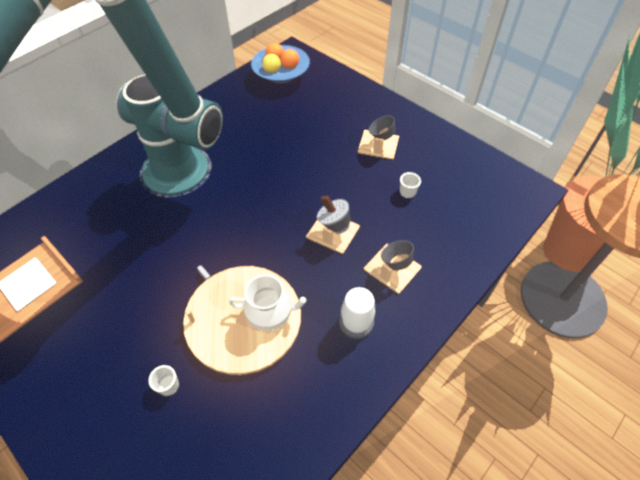

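View pics/top0.png

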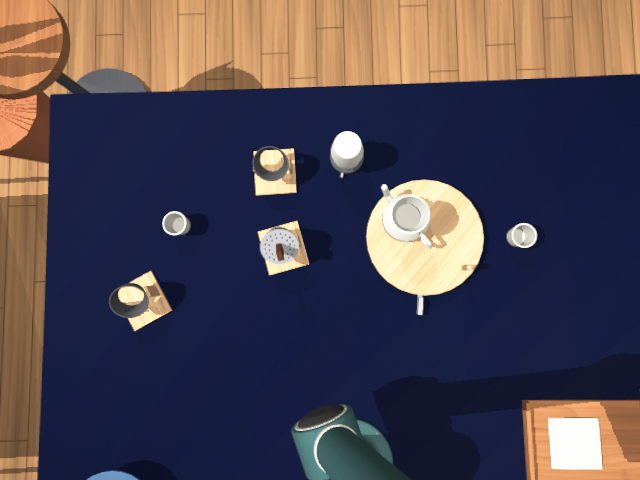

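View pics/wrist0.png

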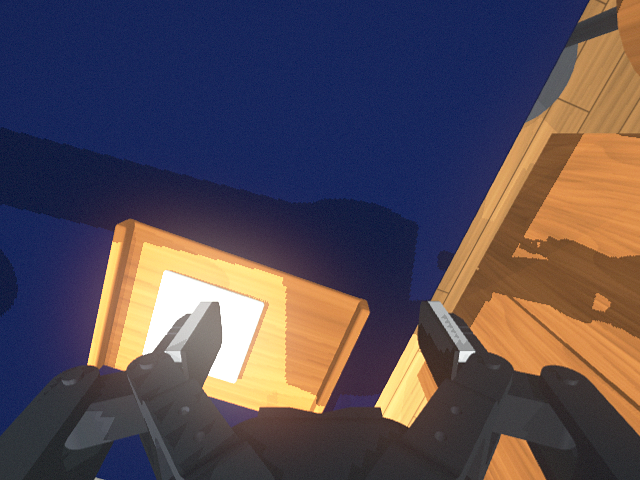

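The top view shows the platter at about (425,237), tongue (420,305), peg (468,267), pot mouth (408,215) and strainer/stand (283,248). The lamp is at (347,152) and the cups at (176,223) and (522,236). Next I'll zoom in for precise pixels.

```bash
cat > h.py <<'E'
import cv2,numpy as np
from plant import ctrl,camera
from scipy.spatial.transform import Rotation as Rn
def ray(c,uv):
    p=cv2.undistortPoints(np.array([[uv]],float),c["camera_matrix"],c["dist"])[0,0]
    R=np.array(c["R"]);t=np.array(c["t"]).ravel()
    d=R.T@np.array([p[0],p[1],1]); o=-R.T@t
    return o,d/np.linalg.norm(d)
def onz(c,uv,z):
    o,d=ray(c,uv); return o+d*(z-o[2])/d[2]
def tri(c1,u1,c2,u2):
    o1,d1=ray(c1,u1);o2,d2=ray(c2,u2)
    A=np.array([d1,-d2]).T; s=np.linalg.lstsq(A,o2-o1,rcond=None)[0]
    a=o1+d1*s[0];b=o2+d2*s[1]; return (a+b)/2,np.linalg.norm(a-b)
def proj(c,X):
    R=np.array(c["R"]);t=np.array(c["t"]).ravel()
    return cv2.projectPoints(np.atleast_2d(np.array(X,float)),cv2.Rodrigues(R)[0],t,c["camera_matrix"],c["dist"])[0][:,0]
def crop(c,name,x0,y0,x1,y1,s):
    im=c["color"][y0:y1,x0:x1,::-1]; im=cv2.resize(im,None,fx=s,fy=s,interpolation=cv2.INTER_CUBIC)
    cv2.imwrite("pics/"+name,im)
E
python3 - <<'E'
from h import *
t=camera("top");s=camera("scene")
crop(t,"t1.png",355,165,505,325,3.7)
crop(t,"t2.png",240,200,340,290,6)
crop(s,"s1.png",170,180,360,380,3)
crop(s,"s2.png",290,180,380,260,7)
E
```

```text
(no output)
```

View pics/t1.png

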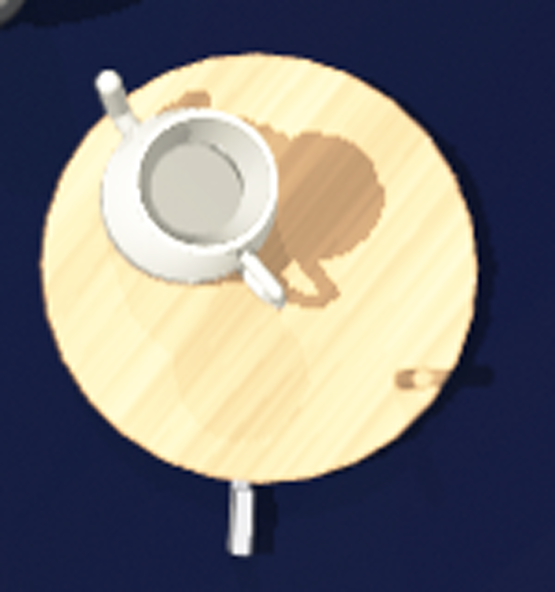

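View pics/t2.png

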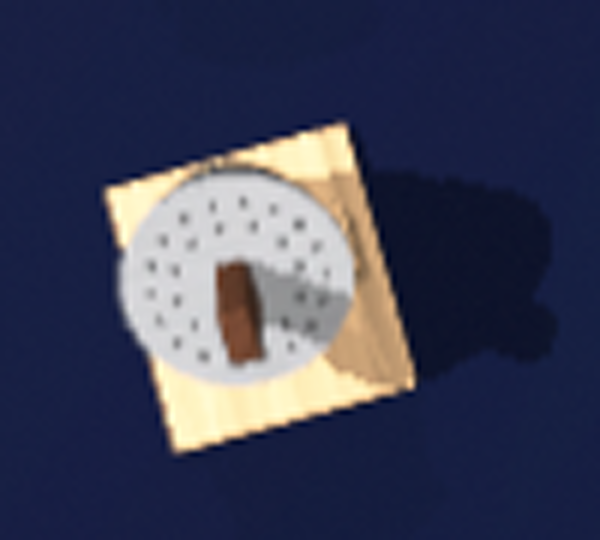

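View pics/s1.png

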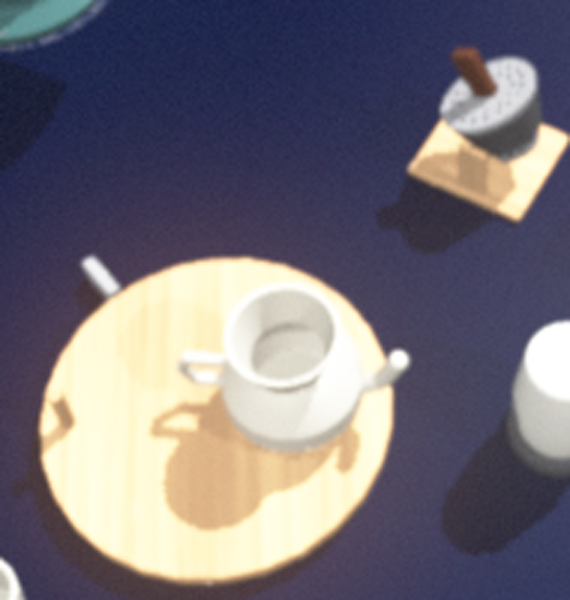

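View pics/s2.png

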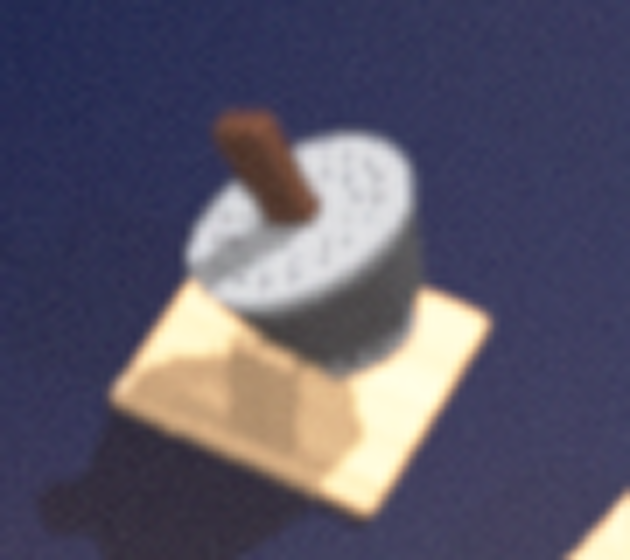

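```bash
python3 - <<'E'
from h import *
t=camera("top");s=camera("scene")
for c in (t,s): print("cam",np.round(-np.array(c["R"]).T@np.array(c["t"]).ravel(),3))
# platter ellipse: bamboo mask, hull, projected to z=.028, fit circle
from scipy.optimize import least_squares
for n,c,box in (("top",t,(355,165,505,310)),("scene",s,(175,255,310,385))):
    h=cv2.cvtColor(c["color"],cv2.COLOR_RGB2HSV)
    m=((c["color"][:,:,0].astype(int)>c["color"][:,:,2].astype(int)+15)&(h[:,:,2]>90)).astype(np.uint8)
    z=np.zeros_like(m);z[box[1]:box[3],box[0]:box[2]]=m[box[1]:box[3],box[0]:box[2]]
    z=cv2.morphologyEx(z,cv2.MORPH_OPEN,np.ones((3,3)))
    cs=max(cv2.findContours(z,0,1)[0],key=cv2.contourArea)
    hu=cv2.convexHull(cs)[:,0]
    P=np.array([onz(c,p.astype(float),.028)[:2] for p in hu])
    f=least_squares(lambda q:np.hypot(*(P-q[:2]).T)-.15,P.mean(0),loss="soft_l1",f_scale=.002)
    print(n,"platter",f.x,np.std(f.fun),np.mean(f.fun))
T=lambda x,y:(355+x/3.7-.37,165+y/3.7-.37)
S=lambda x,y:(170+x/3-.33,180+y/3-.33)
print("tongue end top",onz(t,T(240,550),.027),onz(t,T(242,490),.027))
print("tongue scene",onz(s,S(90,262),.027))
print("peg top",onz(t,T(423,378),.083),"base",onz(t,T(402,378),.028))
print("peg scene top",onz(s,S(60,402),.083), onz(s,S(65,425),.028))
print("mouth",onz(t,T(208,177),.146),onz(s,S(279,337),.146),tri(t,T(208,177),s,S(279,337)))
U=lambda x,y:(240+x/6-.42,200+y/6-.42)
V=lambda x,y:(290+x/7-.43,180+y/7-.43)
cor=[onz(t,U(*p),.0)[:2] for p in((105,188),(345,124),(413,388),(177,452))]; print("foot z0",np.round(cor,3),np.mean(cor,0))
for k in range(4): print(np.linalg.norm(cor[k]-cor[k-1]))
print("flange c",tri(t,U(237,275),s,V(302,219)))
print("handle top",tri(t,U(247,345),s,V(240,125)))
print("handle root",tri(t,U(233,270),s,V(292,213)))
E
```

```text
cam [0.467 0.017 1.271]
cam [ 1.078 -0.453  1.133]
top platter [ 0.56598802 -0.2061062 ] 0.00032394988544458215 0.00028929838795228836
scene platter [ 0.56690061 -0.20605597] 0.0010270978996882508 0.003388795979589061
tongue end top [ 0.37058704 -0.18661239  0.027     ] [ 0.41138792 -0.18965297  0.027     ]
tongue scene [ 0.37112111 -0.18679899  0.027     ]
peg top [ 0.48486192 -0.30132687  0.083     ] base [ 0.48599459 -0.30181602  0.028     ]
peg scene top [ 0.49393149 -0.30185017  0.083     ] [ 0.48355311 -0.30446159  0.028     ]
mouth [ 0.61370846 -0.15634533  0.146     ] [ 0.61062626 -0.15734186  0.146     ] (array([ 0.61260312, -0.15703502,  0.14844007]), np.float64(0.002646171478566708))
foot z0 [[0.594 0.231]
 [0.62  0.123]
 [0.502 0.095]
 [0.476 0.2  ]] [0.54790578 0.16247155]
0.12169417810896122
0.1105265672499072
0.12117937732656836
0.10784591995777949
flange c (array([0.54660351, 0.15990299, 0.10327373]), np.float64(1.8173650696330067e-05))
handle top (array([0.51740076, 0.15289077, 0.14266399]), np.float64(0.003533043864234211))
handle root (array([0.54641226, 0.15843413, 0.10923344]), np.float64(0.00588644122899819))
```

```bash
cat >> h.py <<'E'
def go(R,p,n=1):
    """turn (deg/rad) & shift needed from the current measured pose"""
    s=ctrl.get_state();R0=Rn.from_rotvec(s["eef_rot"])
    t=(R*R0.inv()).as_rotvec(); d=(np.array(p)-s["position"])*100
    print("turn",np.round(t,4),"ang deg",round(np.degrees(np.linalg.norm(t)),1),"shift cm",np.round(d,2)); return t,d
def tool(x,z):
    x=np.array(x,float);x/=np.linalg.norm(x);z=np.array(z,float);z-=x*(x@z);z/=np.linalg.norm(z)
    return Rn.from_matrix(np.array([x,np.cross(z,x),z]).T)
E
python3 - <<'E'
from h import *
s=ctrl.get_state();print(np.round(Rn.from_rotvec(s["eef_rot"]).as_matrix(),3))
for a in (139.7,-40.3):
    a=np.radians(a); go(tool([0,0,-1],[np.cos(a),np.sin(a),0]),[.485,-.3015,.14])
E
```

```text
[[-0.     0.935  0.354]
 [ 0.001  0.354 -0.935]
 [-1.     0.    -0.001]]
turn [-4.000e-04  6.000e-04 -2.636e+00] ang deg 151.0 shift cm [24.61 32.96 -9.09]
turn [-5.000e-04 -3.000e-04  5.056e-01] ang deg 29.0 shift cm [24.61 32.96 -9.09]
```

>>> step_arm(
  plan="0 0 0.08 3 4 0 5; 0 0 0.17 6 8 0 5; 0 0 0.25 9 12 0 5; 0 0 0.34 12 16 0 5; 0 0 0.42 15 20 0 5; 0 0 0.505 18 24 0 5; 0 0 0.505 21 28 0 5; 0 0 0.505 23 31.5 0 5",
  grip_force=20,
)

```text
clock: 1.02
position: [0.4383, -0.3618, 0.2316]
eef_rot: [0.551, 1.499, -0.551]
contact_force: [0.9, -0.1, -0.5]
gripper_width: 0.0499
```

```bash
python3 - <<'E'
from h import *
a=np.radians(-40.3); go(tool([0,0,-1],[np.cos(a),np.sin(a),0]),[.485,-.3015,.1])
w=camera("wrist");crop(w,"w1.png",0,0,640,480,1)
print(proj(w,[[.485,-.3015,.083],[.485,-.3015,.028]]))
E
```

```text
turn [0.0006 0.0008 0.0006] ang deg 0.1 shift cm [  4.67   6.03 -13.16]
[[316.3578264  133.82678679]
 [316.84338452 133.68831101]]
```

View pics/w1.png

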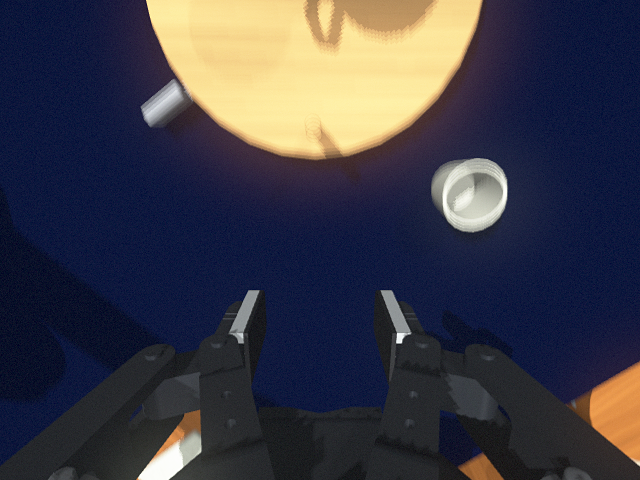

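The wrist view shows the peg at (314,128), where I predicted (316,134). I'll move above it and descend.

>>> step_arm(
  plan="0 0 0 2 2 0 5; 0 0 0 2 2 0 5",
)

```text
clock: 1.23
position: [0.4599, -0.3402, 0.2316]
eef_rot: [0.549, 1.499, -0.546]
contact_force: [0.2, 0.5, -0.3]
gripper_width: 0.05
```

```bash
python3 - <<'E'
from h import *
a=np.radians(-40.3); go(tool([0,0,-1],[np.cos(a),np.sin(a),0]),[.485,-.3015,.1])
w=camera("wrist");crop(w,"w2.png",0,0,640,480,1)
print(proj(w,[[.485,-.3015,.083],[.485,-.3015,.028]]))
go(tool([0,0,-1],[np.cos(a),np.sin(a),0]),[.485,-.3015,.1])
E
```

```text
turn [-0.0013  0.002  -0.0032] ang deg 0.2 shift cm [  2.51   3.87 -13.16]
[[313.81665846 171.78887086]
 [314.69460741 165.93909797]]
turn [-0.0001  0.0006 -0.003 ] ang deg 0.2 shift cm [  2.65   4.03 -13.15]
```

View pics/w2.png

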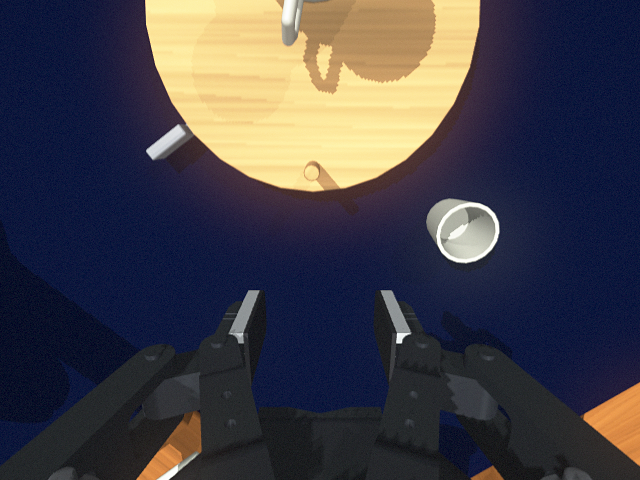

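The peg is at (312,171), within 1 mm of the prediction. Now I'll descend and grip.

>>> step_arm(
  plan="0 0 0 2.6 4 -2 5; 0 0 0 2.6 4 -5 5; 0 0 0 2.6 4 -8 5; 0 0 0 2.6 4 -11 5; 0 0 0 2.6 4 -14 5; 0 0 0 2.6 4 -16.5 5; 0 0 0 2.6 4 -17.7 5; 0 0 0 2.6 4 -17.7 5",
)

```text
clock: 1.95
position: [0.4801, -0.3026, 0.0507]
eef_rot: [0.553, 1.506, -0.551]
contact_force: [-0.2, -0.1, 0.4]
gripper_width: 0.0502
```

>>> step_arm(
  plan="0 0 0 0 0 0 0.8; 0 0 0 0 0 0 0.8; 0 0 0 0 0 0 0.8; 0 0 0 0 0 0 0.8; 0 0 0 0 0 0 0.8; 0 0 0 0 0 0 0.8",
)

```text
clock: 2.45
position: [0.4846, -0.3048, 0.0565]
eef_rot: [0.549, 1.496, -0.552]
contact_force: [-1.3, -1.3, 6.5]
gripper_width: 0.0132
```

```bash
python3 - <<'E'
from h import *
s=ctrl.get_state();p=s["position"];print(p,s["gripper_width"],s["contact_force"])
C=np.array([.566,-.206]);r=p[:2]-C;print("r",np.hypot(*r),"ang",np.degrees(np.arctan2(*r[::-1]))%360)
for tot in (55.5,):
  for k in range(1,17):
    a=-np.radians(tot*k/16);d=Rn.from_euler('z',a).apply([*r,0])[:2]-r
    print(k,round(a,3),np.round(d*100,2))
E
```

```text
[ 0.48460779 -0.30477864  0.05654961] 0.013176961724101866 [-1.33995789 -1.27684771  6.50786396]
r 0.12799183691872887 ang 230.51195658954828
1 -0.061 [-0.58  0.51]
2 -0.121 [-1.13  1.06]
3 -0.182 [-1.65  1.63]
4 -0.242 [-2.13  2.24]
5 -0.303 [-2.57  2.88]
6 -0.363 [-2.98  3.54]
7 -0.424 [-3.34  4.22]
8 -0.484 [-3.66  4.93]
9 -0.545 [-3.94  5.65]
10 -0.605 [-4.17  6.39]
11 -0.666 [-4.36  7.14]
12 -0.726 [-4.51  7.9 ]
13 -0.787 [-4.6   8.67]
14 -0.848 [-4.65  9.44]
15 -0.908 [-4.66 10.22]
16 -0.969 [-4.61 10.99]
```

>>> step_arm(
  plan="0 0 -0.06 -0.57 0.5 0 0.8; 0 0 -0.12 -1.1 1.03 0 0.8; 0 0 -0.18 -1.6 1.6 0 0.8; 0 0 -0.24 -2.1 2.2 0 0.8; 0 0 -0.3 -2.5 2.8 0 0.8; 0 0 -0.36 -2.9 3.45 0 0.8; 0 0 -0.42 -3.25 4.1 0 0.8; 0 0 -0.48 -3.55 4.8 0 0.8",
)

```text
clock: 3.12
position: [0.4481, -0.2567, 0.0565]
eef_rot: [0.92, 1.364, -0.923]
contact_force: [-5.4, -2.1, 9.8]
gripper_width: 0.013
```

>>> step_arm(
  plan="0 0 -0.06 -0.27 0.7 0 0.8; 0 0 -0.12 -0.5 1.4 0 0.8; 0 0 -0.18 -0.69 2.15 0 0.8; 0 0 -0.24 -0.83 2.9 0 0.8; 0 0 -0.3 -0.93 3.65 0 0.8; 0 0 -0.36 -0.98 4.4 0 0.8; 0 0 -0.42 -0.99 5.15 0 0.8; 0 0 -0.485 -0.94 5.95 0 0.8",
)

```text
clock: 3.78
position: [0.4378, -0.1962, 0.0564]
eef_rot: [1.282, 1.16, -1.284]
contact_force: [-8.2, -0.4, 14.8]
gripper_width: 0.013
```

>>> step_arm(
  plan="0 0 0 0 0 0 0.8; 0 0 0 0 0 0 0.8",
)

```text
clock: 3.95
position: [0.4378, -0.1957, 0.0565]
eef_rot: [1.279, 1.162, -1.281]
contact_force: [-7.9, 1.3, 16.4]
gripper_width: 0.0133
```

```bash
python3 - <<'E'
from h import *
t=camera("top");crop(t,"t3.png",355,165,505,325,3.7)
s=ctrl.get_state();p=s["position"];print(p,s["gripper_width"],s["contact_force"])
E
```

```text
[ 0.43779668 -0.19585196  0.05644897] 0.012652524730001507 [-8.72124324  0.90765349 15.50513326]
```

View pics/t3.png

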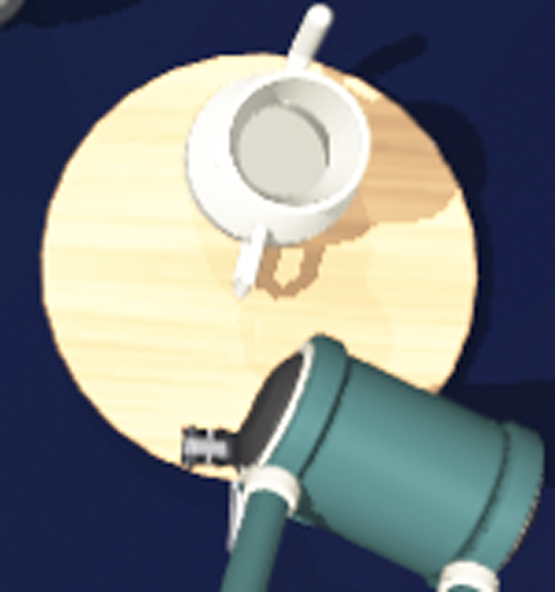

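Aligned to about 2.5 mm. I'll nudge it, release, and retreat.

>>> step_arm(
  plan="0 0 0 0.05 0.1 0 0.8; 0 0 0 0.05 0.2 0 0.8; 0 0 0 0.05 0.2 0 0.8; 0 0 0 0.05 0.2 0 2; 0 0 0 0.05 0.2 0 3; 0 0 0 0.05 0.2 0 4; 0 0 0 0.05 0.2 0 4; 0 0 0 0.05 0.2 0 4",
)

```text
clock: 4.67
position: [0.4387, -0.1938, 0.0541]
eef_rot: [1.281, 1.162, -1.281]
contact_force: [0.9, -0.3, -0.1]
gripper_width: 0.0401
```

>>> step_arm(
  plan="0 0 0 0 0 1 4; 0 0 0 0 0 3 4; 0 0 0 0 0 5.5 4; 0 0 0 0 0 9 4; 0 0 0 0 0 12.5 4; 0 0 0 0 0 16 5; 0 0 0 0 3 20 6; 0 0 0 0 6 22 7",
)

```text
clock: 5.33
position: [0.4397, -0.137, 0.2771]
eef_rot: [1.284, 1.155, -1.282]
contact_force: [1.4, -0.5, 0.8]
gripper_width: 0.0695
```

>>> step_arm(
  plan="0 0 0 -1 4 1 7; 0 0 0 -2 8 2 7; 0 0 0 -3 12 3 7; 0 0 0 -3 16 3 7; 0 0 0 -3 20 3 7; 0 0 0 -3 23 3 7;0 0 0 -3 23 3 7",
)

```text
clock: 5.92
position: [0.4081, 0.099, 0.3038]
eef_rot: [1.28, 1.166, -1.275]
contact_force: [-0.8, -0.4, -0.0]
gripper_width: 0.0699
```

```bash
python3 - <<'E'
from h import *
t=camera("top");crop(t,"t4.png",355,165,505,325,3.7)
s=camera("scene");crop(s,"s4.png",170,180,360,380,3)
w=camera("wrist");crop(w,"w4.png",0,0,640,480,1)
s=ctrl.get_state();p=s["position"];print(p,s["gripper_width"],s["contact_force"])
E
```

```text
[0.4085832  0.09423063 0.30315658] 0.06992564670136371 [ 0.78798892 -0.18853572 -0.46898995]
```

View pics/t4.png

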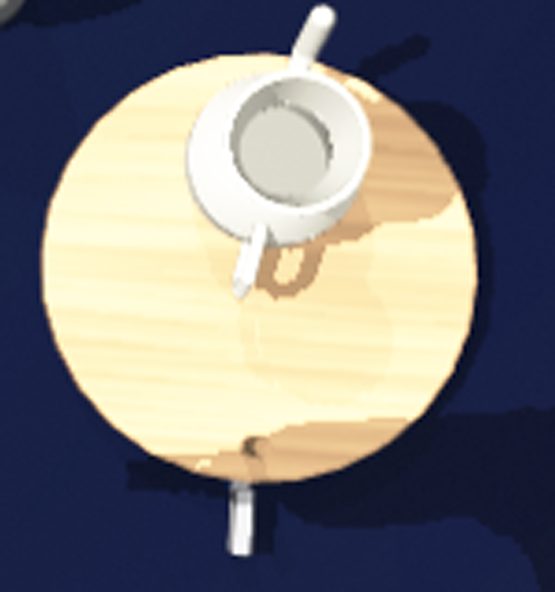

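View pics/s4.png

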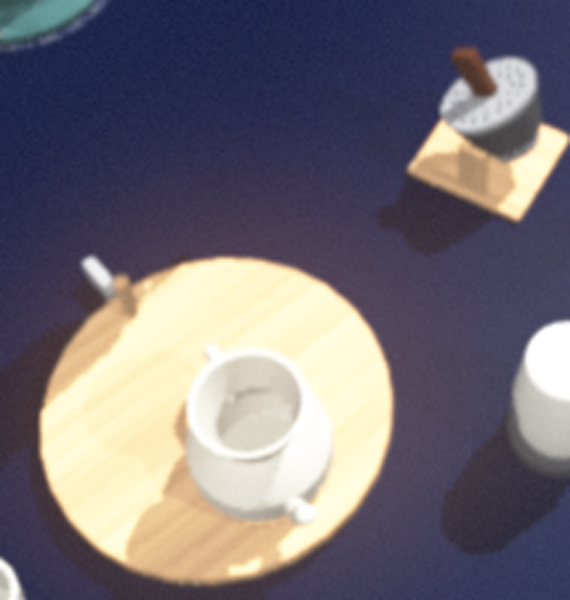

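View pics/w4.png

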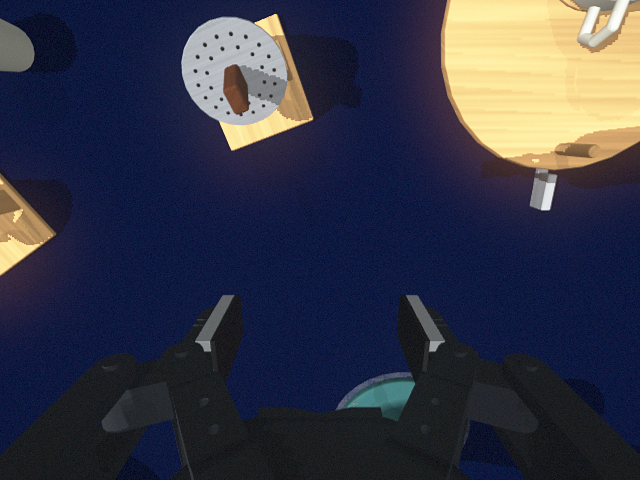

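```bash
python3 - <<'E'
from h import *
t=camera("top");s=camera("scene");w=camera("wrist")
C=np.array([.566,-.206,0]);e=np.array([-.1954,.0194,0]);e/=np.linalg.norm(e);n=np.array([-e[1],e[0],0])
T=lambda x,y:(355+x/3.7-.37,165+y/3.7-.37)
S=lambda x,y:(170+x/3-.33,180+y/3-.33)
for q in (onz(s,S(122,280),.083),onz(s,S(128,310),.028),onz(t,T(254,450),.083),onz(t,T(252,440),.028)):
    print("peg",np.round(q,4),"r",(q-C)@e,"side",(q-C)@n)
print("mouth",tri(t,T(302,138),s,S(249,407)),onz(t,T(302,138),.146),onz(s,S(249,407),.146))
res={}
for nme,c,box in(("top",t,(255,215,310,280)),("scene",s,(310,190,358,240)),("wrist",w,(170,5,320,140))):
    im=c["color"].astype(int);r,g,b=im[...,0],im[...,1],im[...,2]
    z=np.zeros(r.shape,bool);z[box[1]:box[3],box[0]:box[2]]=1
    h=z&(r>b+20)&(r<150)&(r>g*1.5)
    h=cv2.morphologyEx(h.astype(np.uint8),cv2.MORPH_OPEN,np.ones((2,2)))
    f=z&(abs(r-b)<45)&(r>95)
    n_,l,st,ce=cv2.connectedComponentsWithStats(h)
    k=1+np.argmax(st[1:,4]);print(nme,"handle",st[k],ce[k],cv2.minAreaRect(np.argwhere(l==k)[:,::-1].astype(np.float32)))
    cs=max(cv2.findContours(cv2.morphologyEx(f.astype(np.uint8),cv2.MORPH_CLOSE,np.ones((5,5))),0,1)[0],key=cv2.contourArea)
    el=cv2.fitEllipse(cv2.convexHull(cs));print("flange",el)
    res[nme]=(el[0],ce[k],c)
for a,b in(("top","scene"),("top","wrist"),("scene","wrist")):
    print(a,b,"fl",tri(res[a][2],res[a][0],res[b][2],res[b][0]),"hc",tri(res[a][2],res[a][1],res[b][2],res[b][1]))
crop(w,"w5.png",170,5,320,155,4)
E
```

```text
peg [ 0.4414 -0.1929  0.083 ] r 0.1252665164165499 side -0.0007766357871945616
peg [ 0.4362 -0.1955  0.028 ] r 0.13021352657454358 side 0.0023507313093286924
peg [ 0.4399 -0.1893  0.083 ] r 0.12716905243327442 side -0.0042018568961609175
peg [ 0.4455 -0.1977  0.028 ] r 0.1207295178582988 side 0.003662252975437071
mouth (array([ 0.6375657 , -0.21527925,  0.14644677]), np.float64(0.0021676375238962983)) [ 0.63699516 -0.21625184  0.146     ] [ 0.63805292 -0.21432727  0.146     ]
top handle [277 245   7  16  78] [280.14102564 252.69230769] ((280.1923522949219, 252.5384979248047), (15.256272315979004, 5.209458351135254), 82.87498474121094)
flange ((277.4497375488281, 241.1467742919922), (40.0427131652832, 72.7019271850586), 175.20504760742188)
scene handle [324 198   8   8  30] [327.9        200.63333333] ((328.1803283691406, 200.51638793945312), (9.218655586242676, 4.481290817260742), 50.19443130493164)
flange ((337.1236267089844, 220.95143127441406), (43.85218811035156, 44.299991607666016), 129.55006408691406)
wrist handle [222  68  24  48 552] [230.98731884  94.33152174] ((230.36573791503906, 92.35611724853516), (47.171287536621094, 17.54657745361328), 71.99583435058594)
flange ((230.98268127441406, 71.2455062866211), (101.4421157836914, 112.9924087524414), 141.45240783691406)
top scene fl (array([0.55937219, 0.16775254, 0.06154022]), np.float64(0.003168773149996069)) hc (array([0.52867307, 0.15566676, 0.13565428]), np.float64(0.005180342441622107))
top wrist fl (array([0.56032398, 0.17421019, 0.03711955]), np.float64(0.005763146155509754)) hc (array([0.52413067, 0.1538103 , 0.14665574]), np.float64(0.005513150159754192))
scene wrist fl (array([0.55496639, 0.17189545, 0.05362751]), np.float64(0.001834062475749479)) hc (array([0.52504233, 0.16123243, 0.12743647]), np.float64(0.003333511057265832))
```

View pics/w5.png

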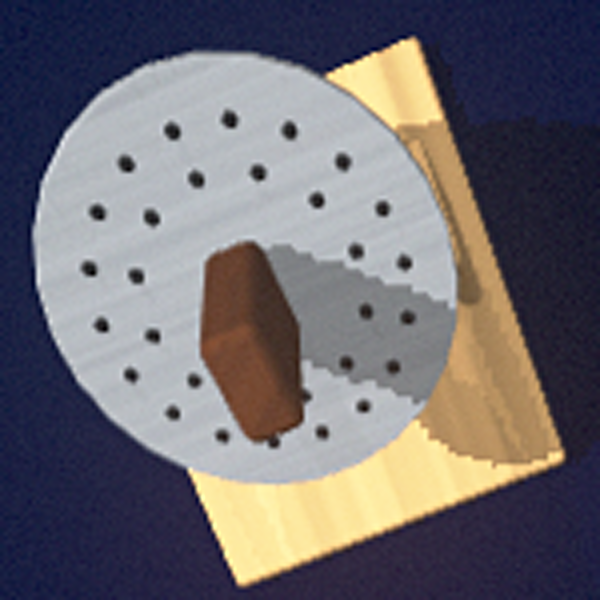

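```bash
python3 - <<'E'
from h import *
w=camera("wrist")
th=np.radians(14.0)
a=np.array([-.5*np.cos(th),-.5*np.sin(th),.8660]);y=np.array([-np.sin(th),np.cos(th),0])
F=np.array([.5466,.1599,.1033]);H=F+.029*a
print("a",a,"H",H)
print("pred flange/handle end px",proj(w,[F,F+.052*a]), "crop",(proj(w,[F,F+.052*a])-[170,5])*4)
for z in(y,-y): go(tool(-a,z),H+.10*a)
E
```

```text
a [-0.48514786 -0.12096095  0.866     ] H [0.53253071 0.15639213 0.128414  ]
pred flange/handle end px [[232.74184343  71.03440735]
 [232.34834582  94.62265193]] crop [[250.96737372 264.13762941]
 [249.39338328 358.49060774]]
turn [ 0.7352  0.0526 -2.7104] ang deg 160.9 shift cm [ 7.51  5.12 -8.79]
turn [ 0.0381 -0.5249  0.3368] ang deg 35.8 shift cm [ 7.51  5.12 -8.79]
```

>>> step_arm(
  plan="0.005 -0.075 0.048 1 1 -1 7; 0.01 -0.15 0.096 2 2 -2 7; 0.016 -0.225 0.144 3 3 -3.5 7; 0.022 -0.3 0.192 4.5 3.7 -5 7; 0.027 -0.375 0.24 5.5 4.4 -6.5 7; 0.032 -0.45 0.288 6.5 5.1 -8 7; 0.038 -0.525 0.337 7.5 5.1 -8.8 7; 0.038 -0.525 0.337 7.5 5.1 -8.8 7",
)

```text
clock: 6.93
position: [0.4803, 0.143, 0.2092]
eef_rot: [1.278, 0.971, -0.632]
contact_force: [-0.8, -0.4, -0.5]
gripper_width: 0.07
```

>>> step_arm(
  plan="0 0 0 0 0 0 7; 0 0 0 0 0 0 7",
)

```text
clock: 7.1
position: [0.4846, 0.1446, 0.2163]
eef_rot: [1.283, 0.965, -0.628]
contact_force: [-0.9, -0.1, 0.1]
gripper_width: 0.0701
```

```bash
python3 - <<'E'
from h import *
th=np.radians(14.0)
a=np.array([-.5*np.cos(th),-.5*np.sin(th),.8660]);y=np.array([-np.sin(th),np.cos(th),0])
F=np.array([.5466,.1599,.1033]);H=F+.029*a
w=camera("wrist");go(tool(-a,-y),H+.10*a)
im=w["color"][:,:,::-1].copy()
cv2.imwrite("pics/w6.png",im)
x=np.cross(y,a)
E4=[F+.052*a+sx*.012*x+sy*.007*y for sx,sy in((1,1),(1,-1),(-1,-1),(-1,1))]
ring=[F+.048*(np.cos(q)*x+np.sin(q)*y) for q in np.linspace(0,6.28,60)]
cv2.polylines(im,[proj(w,E4).astype(np.int32)],True,(0,255,0));cv2.polylines(im,[proj(w,ring).astype(np.int32)],True,(0,255,255))
cv2.imwrite("pics/w6o.png",im)
E
```

```text
turn [0.0002 0.0021 0.    ] ang deg 0.1 shift cm [-0.12 -0.06 -0.21]
```

View pics/w6o.png

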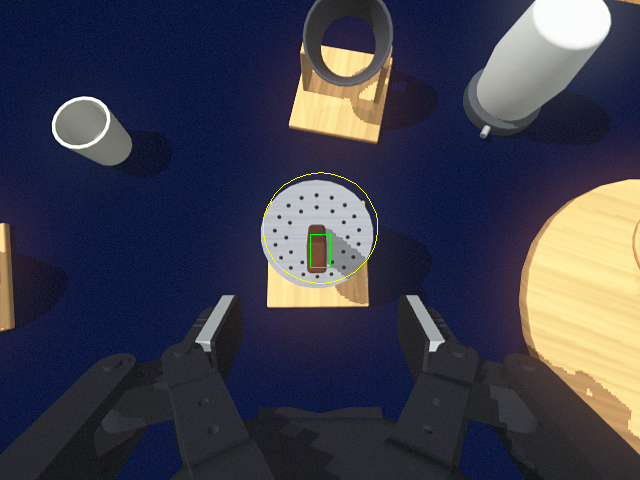

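```bash
python3 - <<'E'
from h import *
from scipy.optimize import least_squares
th=np.radians(14.0)
a=np.array([-.5*np.cos(th),-.5*np.sin(th),.8660]);y=np.array([-np.sin(th),np.cos(th),0]);x=np.cross(y,a)
w=camera("wrist")
im=w["color"].astype(int);r,g,b=im[...,0],im[...,1],im[...,2]
z=np.zeros(r.shape,np.uint8);z[165:292,255:385]=1
f=((z==1)&(abs(r-b)<40)&(r>85)).astype(np.uint8)
f=cv2.morphologyEx(f,cv2.MORPH_CLOSE,np.ones((5,5)))
cs=max(cv2.findContours(f,0,1)[0],key=cv2.contourArea)
hu=cv2.convexHull(cs);el=cv2.fitEllipse(hu);print(el,cv2.boundingRect(hu))
hm=((z==1)&(r>b+20)&(r>g*1.5)&(r<160)).astype(np.uint8)
n,l,st,ce=cv2.connectedComponentsWithStats(hm);k=1+np.argmax(st[1:,4]);print("handle",st[k],ce[k],cv2.minAreaRect(np.argwhere(l==k)[:,::-1].astype(np.float32)))
# points on hull -> plane through F normal a, circle fit; report centre & radius
F=np.array([.5466,.1599,.1033])
def fit(F):
    Q=[]
    for p in hu[:,0]:
        o,d=ray(w,p.astype(float)); X=o+d*((F-o)@a)/(d@a); Q.append([(X-F)@x,(X-F)@y])
    Q=np.array(Q);s=least_squares(lambda q:np.hypot(*(Q-q[:2]).T)-q[2],[0,0,.048],loss="soft_l1",f_scale=.001)
    return s.x,np.std(s.fun)
for dz in(-.01,0,.01): 
    q,e=fit(F+dz*a);print(dz,np.round(q*1000,2),e,"F",F+dz*a+q[0]*x+q[1]*y)
crop(w,"w7.png",250,160,390,310,4)
E
```

```text
((317.2176208496094, 235.19891357421875), (107.80155944824219, 113.83043670654297), 98.39485931396484) (261, 181, 112, 108)
handle [308 243  19  31 456] [315.61184211 258.46052632] ((317.0, 258.0), (18.0, 30.0), 0.0)
-0.01 [-8.1   3.32 49.33] 0.0008034773589110628 F [0.54383945 0.16263774 0.09058906]
0 [-5.04  3.24 47.59] 0.0007747165457114332 F [0.54158449 0.16199026 0.10078219]
0.01 [-1.97  3.16 45.86] 0.0007459654599509046 F [0.53932953 0.1613428  0.11097532]
```

View pics/w7.png

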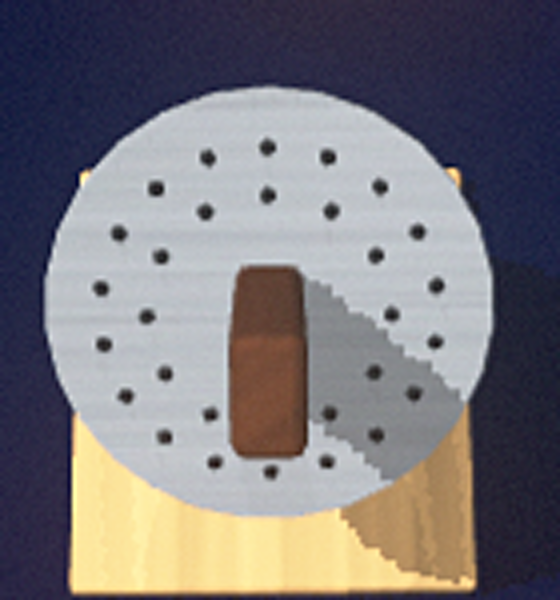

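```bash
python3 - <<'E'
from h import *
th=np.radians(14.0)
a=np.array([-.5*np.cos(th),-.5*np.sin(th),.8660]);y=np.array([-np.sin(th),np.cos(th),0]);x=np.cross(y,a)
w=camera("wrist");t=camera("top");s=camera("scene")
for F in([.5466,.1599,.1033],[.5421,.1621,.0983],[.5408,.1617,.104]):
    F=np.array(F);E=F+.052*a
    print("wrist",(proj(w,[F,E])-[250,160])*4+1.5,"top",(proj(t,[F,E])-[240,200])*6+2.5,"scene",(proj(s,[F,E])-[290,180])*7+3)
    o,d=ray(w,(250+268/4-.4,160+395/4-.4));X=o+d*((E-o)@a)/(d@a);print("end err x,y mm",1000*(X-E)@x,1000*(X-E)@y)
E
```

```text
wrist [[285.44368309 291.08436758]
 [286.68828787 374.11718415]] top [[236.96181133 274.97053194]
 [239.69352692 331.49024063]] scene [[301.95677398 218.95274874]
 [244.35908259 120.71874061]]
end err x,y mm -3.8549913635978834 3.276313888907917
wrist [[270.25452566 314.1319664 ]
 [268.33515926 400.53553926]] top [[233.25006481 286.88263455]
 [235.81391782 343.66949007]] scene [[297.03281409 217.48684344]
 [239.62603173 119.7387518 ]]
end err x,y mm 1.062847158922513 0.07470865737018201
wrist [[270.41812449 314.37530789]
 [268.48539491 402.99413001]] top [[232.53033072 289.19273739]
 [235.07684817 346.36983237]] scene [[294.14140592 207.34028056]
 [236.47451724 109.03413233]]
end err x,y mm 1.4892411593784194 0.09784368499217905
```

```bash
python3 - <<'E'
from h import *
th=np.radians(14.0)
a=np.array([-.5*np.cos(th),-.5*np.sin(th),.8660]);y=np.array([-np.sin(th),np.cos(th),0])
F=np.array([.5423,.1621,.0983])
go(tool(-a,-y),F+.06*a);go(tool(-a,-y),F+.012*a)
E
```

```text
turn [ 0.0004  0.0019 -0.0016] ang deg 0.1 shift cm [ 2.84  0.94 -6.62]
turn [ 0.0004  0.0019 -0.0016] ang deg 0.1 shift cm [  5.17   1.52 -10.77]
```

>>> step_arm(
  plan="0 0 0 0.9 0.3 -2.2 6; 0 0 0 1.9 0.6 -4.4 6; 0 0 0 2.85 0.95 -6.6 6; 0 0 0 3.4 1.1 -7.7 6; 0 0 0 4 1.25 -8.8 6; 0 0 0 4.6 1.4 -9.8 6; 0 0 0 5.15 1.5 -10.75 6; 0 0 0 5.15 1.5 -10.75 6",
)

```text
clock: 8.02
position: [0.5351, 0.1603, 0.1056]
eef_rot: [1.279, 0.969, -0.628]
contact_force: [-1.0, -0.4, 1.1]
gripper_width: 0.0598
```

```bash
python3 - <<'E'
from h import *
th=np.radians(14.0)
a=np.array([-.5*np.cos(th),-.5*np.sin(th),.8660]);y=np.array([-np.sin(th),np.cos(th),0])
F=np.array([.5423,.1621,.0983])
w=camera("wrist");crop(w,"w8.png",0,0,640,480,1)
go(tool(-a,-y),F+.012*a);print(ctrl.get_state()["contact_force"])
E
```

```text
turn [ 0.0014 -0.0019 -0.0021] ang deg 0.2 shift cm [0.14 0.04 0.23]
[-0.12160162 -0.26168448  0.35416301]
```

View pics/w8.png

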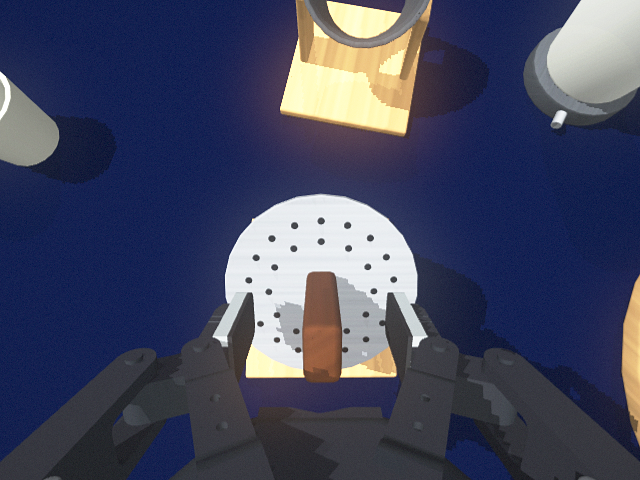

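The handle stands centred between the pads, so I'll close at 60 N.

>>> step_arm(
  plan="0 0 0 0 0 0 3; 0 0 0 0 0 0 1; 0 0 0 0 0 0 0.5; 0 0 0 0 0 0 0.5; 0 0 0 0 0 0 0.5; 0 0 0 0 0 0 0.5; 0 0 0 0 0 0 0.5; 0 0 0 0 0 0 0.5",
  grip_force=60,
)

```text
clock: 8.73
position: [0.5357, 0.1601, 0.1084]
eef_rot: [1.281, 0.966, -0.625]
contact_force: [-3.5, -3.4, 6.6]
gripper_width: 0.0134
```

>>> step_arm(
  plan="0 0 0 -0.25 -0.06 0.43 0.5; 0 0 0 -0.75 -0.18 1.3 0.5; 0 0 0 -1.5 -0.36 2.6 0.5; 0 0 0 -2.4 -0.6 4.3 0.5; 0 0 0 -3.4 -0.85 6 0.5; 0 0 0 -4.4 -1.1 7.8 0.5; 0 0 0 -5.4 -1.35 9.6 0.5; 0 0 0 -6.2 -1.55 11 0.5",
)

```text
clock: 9.4
position: [0.472, 0.1446, 0.218]
eef_rot: [1.281, 0.968, -0.626]
contact_force: [-0.4, 0.9, -1.7]
gripper_width: 0.0132
```

```bash
python3 - <<'E'
from h import *
s=camera("scene");crop(s,"s9.png",240,100,440,300,3)
w=camera("wrist");crop(w,"w9.png",0,0,640,480,1)
st=ctrl.get_state();print(st["position"],st["gripper_width"],st["contact_force"],st["joints"])
y=np.array([-.242,.970,0])
for deg in (14,):
  th=np.radians(deg);go(tool([0,0,-1],[np.sin(th),-np.cos(th),0]),[.6366,-.2143,.32])
E
```

```text
[0.4736292  0.1450421  0.22031647] 0.013175358309458915 [ 0.13505081  0.05543019 -0.84719224] [ 2.47658170e-01 -4.25217696e-01  2.35012902e+00 -1.74813238e-03
  6.88064352e-01  1.57271412e+00]
turn [-0.1278  0.5129 -0.0024] ang deg 30.3 shift cm [ 16.3  -35.93   9.97]
```

View pics/s9.png

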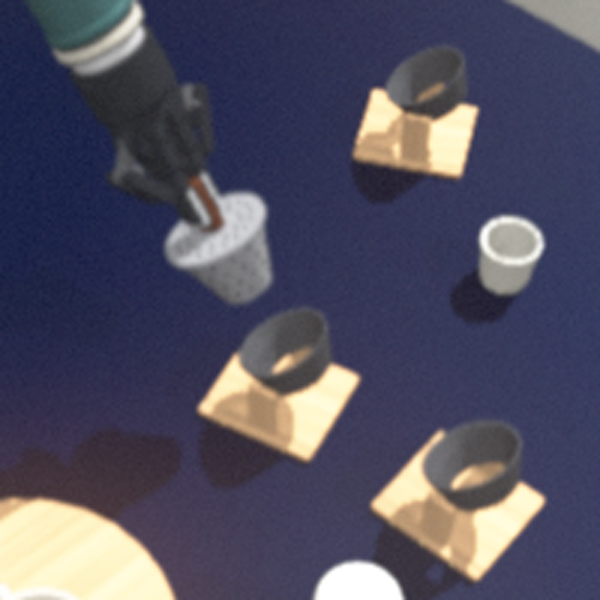

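View pics/w9.png

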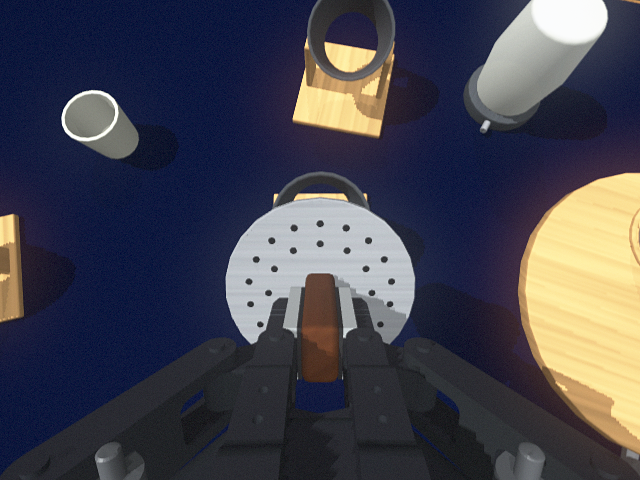

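Held and clear of the stand. Now I'll turn it upright while rising, then carry it over the pot.

>>> step_arm(
  plan="-0.02 0.07 0 1 0 1.5 0.5; -0.035 0.14 0 2 -0.5 3.5 0.5; -0.052 0.21 0 3 -1.5 5.5 0.5; -0.07 0.285 0 4 -3 7.5 0.5; -0.09 0.36 0 5 -5 9 0.5; -0.108 0.435 0 6 -7.5 10 0.5; -0.128 0.513 -0.002 7 -10 10.5 0.5; -0.128 0.513 -0.002 8 -13 10.5 0.5",
)

```text
clock: 10.17
position: [0.5565, 0.0146, 0.3216]
eef_rot: [1.022, 1.321, -1.031]
contact_force: [0.9, 0.5, -1.2]
gripper_width: 0.0134
```

>>> step_arm(
  plan="0 0 0 1 -3 0 0.5; 0 0 0 2 -6 0 0.5; 0 0 0 3 -9 0 0.5; 0 0 0 4 -12 0 0.5; 0 0 0 5 -15 0 0.5; 0 0 0 6 -18 0 0.5; 0 0 0 7 -20.5 0 0.5; 0 0 0 8 -22 0 0.5",
)

```text
clock: 10.83
position: [0.6334, -0.2083, 0.3196]
eef_rot: [1.025, 1.319, -1.034]
contact_force: [0.4, 0.6, -2.2]
gripper_width: 0.0131
```

>>> step_arm(
  plan="0 0 0 0 0 0 0.5; 0 0 0 0 0 0 0.5; 0 0 0 0 0 0 0.5",
)

```text
clock: 11.08
position: [0.6329, -0.2047, 0.3205]
eef_rot: [1.024, 1.321, -1.032]
contact_force: [0.3, -0.1, -1.8]
gripper_width: 0.0135
```

```bash
python3 - <<'E'
from h import *
s=camera("scene");crop(s,"s10.png",170,140,370,340,3)
t=camera("top");crop(t,"t10.png",340,120,500,280,3.7)
w=camera("wrist");crop(w,"w10.png",0,0,640,480,1)
st=ctrl.get_state();print(st["position"],st["gripper_width"],st["contact_force"],st["joints"])
th=np.radians(14);go(tool([0,0,-1],[np.sin(th),-np.cos(th),0]),[.6366,-.2143,.32])
E
```

```text
[ 0.63306212 -0.20413185  0.3221048 ] 0.013121298401074842 [ 0.44774741  0.71111805 -1.97194285] [-0.34790124  0.20882343  1.50640157 -0.00283282  1.43072918  0.97731724]
turn [ 0.0011 -0.0051 -0.0016] ang deg 0.3 shift cm [ 0.35 -1.02 -0.21]
```

View pics/s10.png

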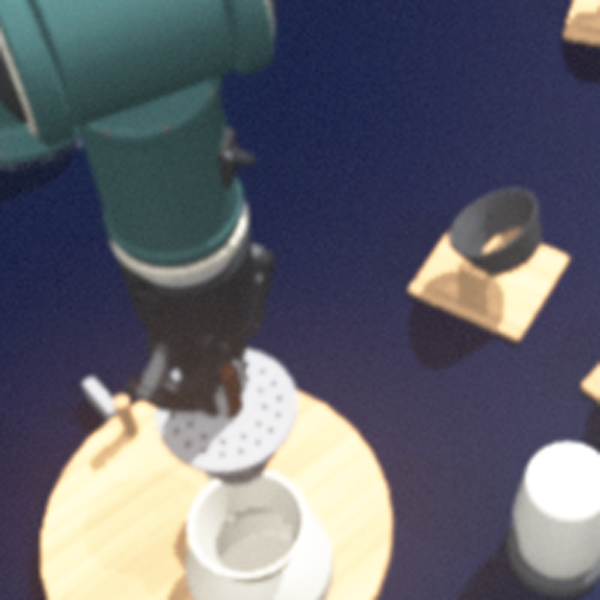

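View pics/t10.png

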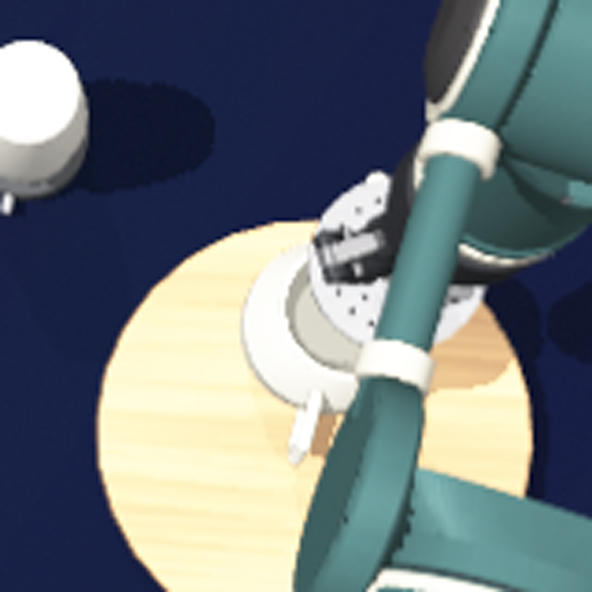

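View pics/w10.png

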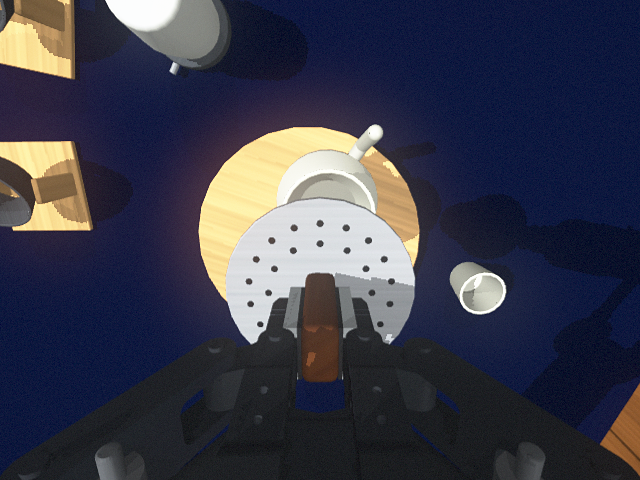

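```bash
python3 - <<'E'
from h import *
from scipy.optimize import least_squares
w=camera("wrist");st=ctrl.get_state();p=st["position"];R=Rn.from_rotvec(st["eef_rot"]).as_matrix()
print("toolx",R[:,0])
im=w["color"].astype(int)
g=cv2.GaussianBlur(w["color"],(3,3),0).astype(int)
# upper arc: scan columns 232..408 from above: navy/bamboo/white pot -> need edge; use polar rays from (320,290)
pts=[]
gray=g.sum(2)/3; sat=g.max(2)-g.min(2)
for ang in np.radians(np.r_[175:236:3,305:366:3]):
    # outward search from r=80 to 110, find strongest change in colour
    rs=np.arange(80,108,.5);c=np.array([[320+r*np.cos(ang),290+r*np.sin(ang)] for r in rs])
    v=cv2.remap(w["color"].astype(np.float32),c[:,0].astype(np.float32)[None],c[:,1].astype(np.float32)[None],1)[0]
    d=np.abs(v[4:]-v[:-4]).sum(1);k=np.argmax(d);pts.append(c[k+2])
pts=np.array(pts)
for dz in(.006,.012,.018):
    Q=np.array([onz(w,q,p[2]-dz)[:2] for q in pts])
    s=least_squares(lambda q:np.hypot(*(Q-q[:2]).T)-q[2],[*p[:2],.048],loss="soft_l1",f_scale=.0007)
    print(dz,s.x,"rel tcp mm",1000*(s.x[:2]-p[:2]),"res",np.sqrt(np.median(s.fun**2)))
v=w["color"][:,:,::-1].copy()
for q in pts: cv2.circle(v,tuple(np.round(q).astype(int)),1,(0,0,255),-1)
cv2.imwrite("pics/w11.png",v[150:400,180:460].repeat(2,0).repeat(2,1))
E
```

```text
toolx [-0.0046154  -0.00143059 -0.99998833]
0.006 [ 0.63464015 -0.2029472   0.04647501] rel tcp mm [1.49724095 1.22572451] res 0.00025569141874657474
0.012 [ 0.63171086 -0.20367834  0.0483324 ] rel tcp mm [-1.43205481  0.49457811] res 0.00026069757675806974
0.018 [ 0.62878182 -0.20440944  0.05018957] rel tcp mm [-4.36109038 -0.23652065] res 0.0002656214779817292
```

View pics/w11.png

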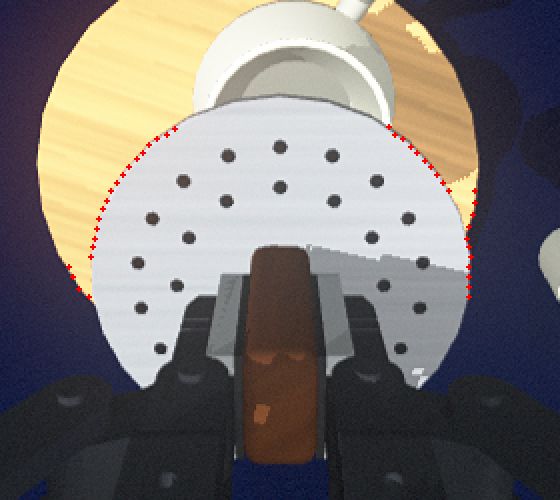

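>>> step_arm(
  plan="0 0 0 0.5 -1.1 -1 0.5; 0 0 0 0.5 -1.1 -2.5 0.5; 0 0 0 0.5 -1.1 -4 0.5; 0 0 0 0.5 -1.1 -5 0.5; 0 0 0 0.5 -1.1 -6 0.5; 0 0 0 0.5 -1.1 -6.5 0.5; 0 0 0 0.5 -1.1 -6.5 0.5; 0 0 0 0.5 -1.1 -6.5 0.5",
)

```text
clock: 11.95
position: [0.6384, -0.2163, 0.2573]
eef_rot: [1.024, 1.318, -1.031]
contact_force: [-0.1, 1.2, -2.3]
gripper_width: 0.0131
```

```bash
python3 - <<'E'
from h import *
s=camera("scene");crop(s,"s12.png",190,220,330,360,4)
t=camera("top");crop(t,"t12.png",370,130,490,250,4.5)
w=camera("wrist");crop(w,"w12.png",0,0,640,480,1)
st=ctrl.get_state();print(st["position"],st["contact_force"])
E
```

```text
[ 0.63893921 -0.21647456  0.25869802] [-0.13763674 -0.35994696 -1.8095852 ]
```

View pics/s12.png

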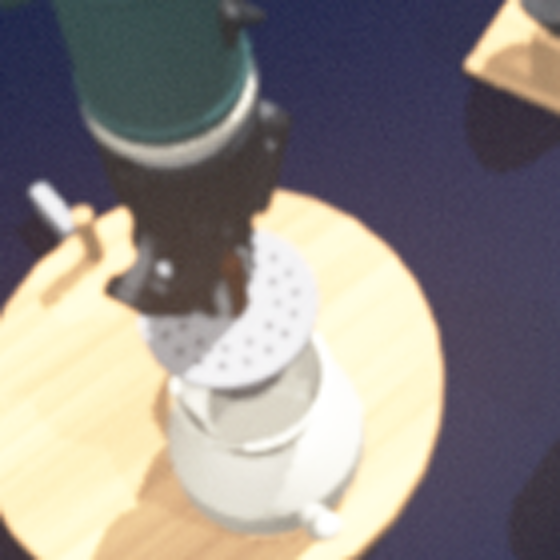

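View pics/w12.png

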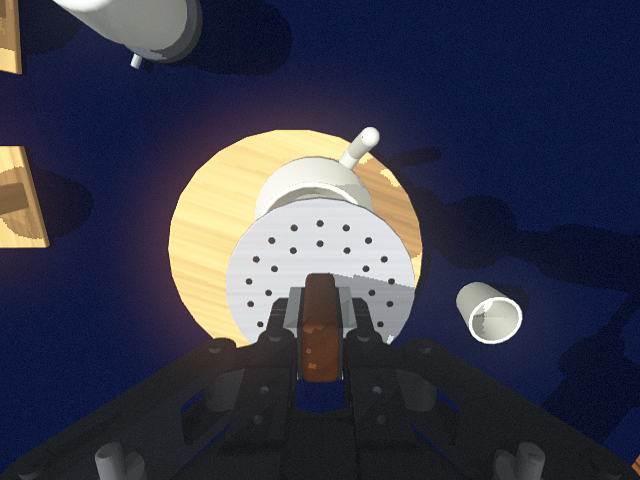

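View pics/t12.png

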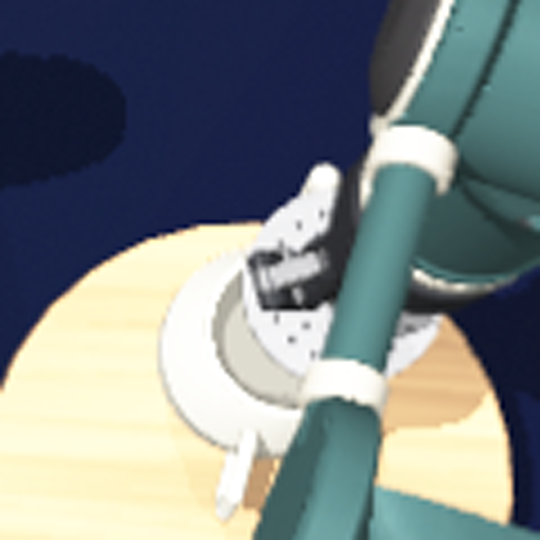

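```bash
python3 - <<'E'
from h import *
def ring(c,r):
    q=np.linspace(0,6.283,80);return np.c_[c[0]+r*np.cos(q),c[1]+r*np.sin(q),np.full(80,c[2])]
p=ctrl.get_state()["position"]
for n,box,sc in(("scene",(190,220,330,360),4),("wrist",(160,110,480,350),2),("top",(370,130,490,250),4.5)):
    c=camera(n);x0,y0,x1,y1=box
    v=cv2.resize(c["color"][y0:y1,x0:x1,::-1],None,fx=sc,fy=sc,interpolation=cv2.INTER_CUBIC)
    def d(X,col): cv2.polylines(v,[np.round((proj(c,X)-[x0,y0]+.5)*sc-.5).astype(np.int32)],True,col,1)
    M=(.637,-.2147,.146);d(ring(M,.046),(0,0,255));d(ring(M,.042),(0,0,255))
    S=(p[0]-.001,p[1]+.0005);d(ring((*S,p[2]-.011),.048),(0,255,0));d(ring((.566,-.206,.028),.15),(255,0,0))
    cv2.imwrite(f"pics/o_{n}.png",v)
E
```

```text
(no output)
```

View pics/o_scene.png

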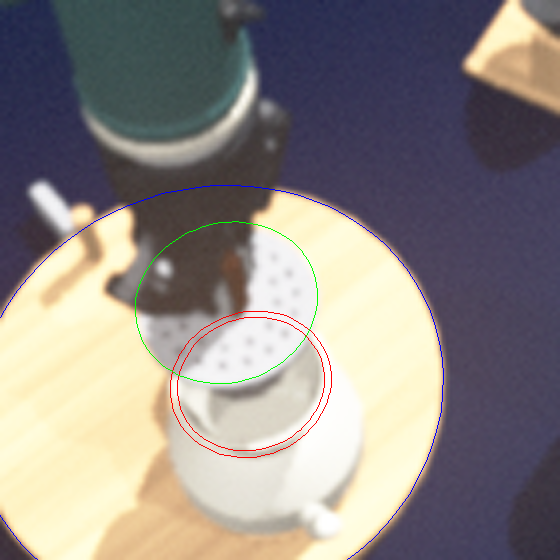

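View pics/o_wrist.png

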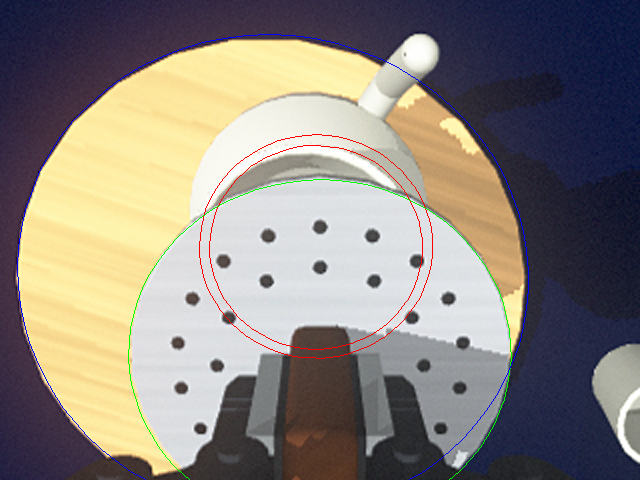

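View pics/o_top.png

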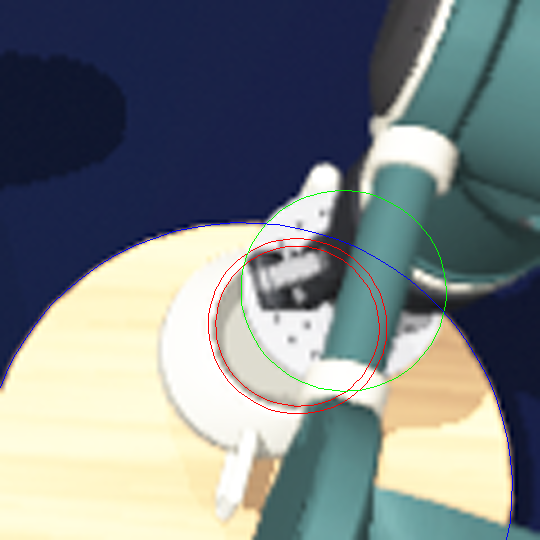

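```bash
python3 - <<'E'
from h import *
c=camera("wrist");crop(c,"w13.png",240,140,400,220,5)
crop(camera("scene"),"s13.png",220,290,290,350,9)
E
```

```text
(no output)
```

View pics/w13.png

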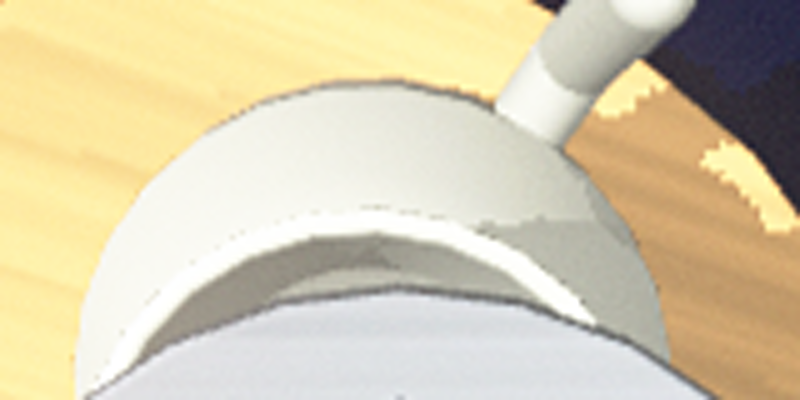

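View pics/s13.png

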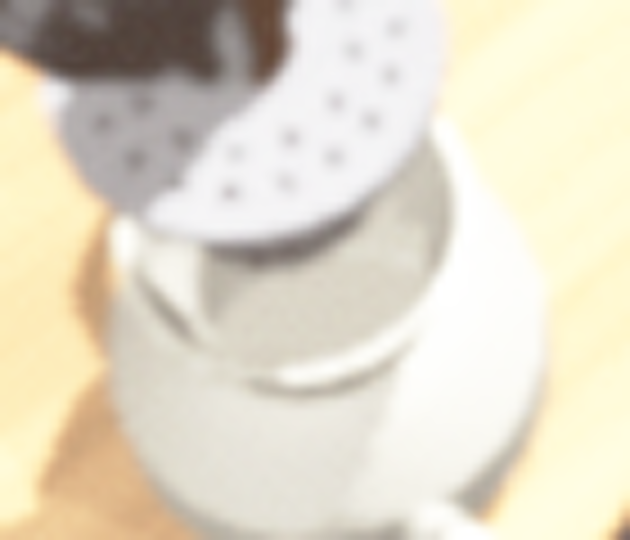

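```bash
python3 - <<'E'
from h import *
from scipy.optimize import least_squares
c=camera("wrist");s=camera("scene")
I=[(145,350),(200,295),(250,262),(330,238),(385,233),(450,245),(510,275),(570,315)]
O=[(95,380),(150,300),(210,250),(300,217),(385,210),(460,225),(530,260),(595,320)]
W=lambda q:(240+q[0]/5-.4,140+q[1]/5-.4)
S=lambda q:(220+q[0]/9-.45,290+q[1]/9-.45)
SI=[(300,372),(360,355),(400,325),(437,275),(452,215)]
SO=[(250,385),(300,393),(360,375),(410,340)]
for nm,cc,f,i,o in(("w",c,W,I,O),("s",s,S,SI,SO)):
  for z in(.146,):
    P=np.array([onz(cc,f(q),z)[:2] for q in i+o]);r=np.r_[[.042]*len(i),[.046]*len(o)]
    k=least_squares(lambda q:np.hypot(*(P-q).T)-r,[.637,-.215]);print(nm,z,k.x,np.round(k.fun*1000,1))
print(ctrl.get_state()["position"])
E
```

```text
w 0.146 [ 0.63261875 -0.21190144] [-0.1 -0.5 -0.2 -0.1  0.4  0.4  0.   1.   0.4  0.1  0.2 -0.2 -0.2 -0.3
 -0.5 -0.6]
s 0.146 [ 0.6341086  -0.21436213] [-0.5  0.  -0.4 -0.4 -0.2 -1.2  1.1  0.9  0.4]
[ 0.63836344 -0.21628724  0.25761938]
```

>>> step_arm(
  plan="0 0 0 -0.35 0.28 -1 0.5; 0 0 0 -0.35 0.28 -2 0.5; 0 0 0 -0.35 0.28 -3 0.5; 0 0 0 -0.35 0.28 -4 0.5; 0 0 0 -0.35 0.28 -5 0.5; 0 0 0 -0.35 0.28 -6 0.5; 0 0 0 -0.35 0.28 -6.8 0.5; 0 0 0 -0.35 0.28 -7 0.5",
)

```text
clock: 13.12
position: [0.6336, -0.213, 0.1846]
eef_rot: [1.024, 1.322, -1.032]
contact_force: [-0.3, -0.3, -1.5]
gripper_width: 0.0137
```

>>> step_arm(
  plan="0 0 0 0 0 -0.1 0.5; 0 0 0 0 0 -0.2 0.5; 0 0 0 0 0 -0.3 0.5; 0 0 0 0 0 -0.4 0.5; 0 0 0 0 0 -0.5 0.5; 0 0 0 0 0 -0.5 0.5",
)

```text
clock: 13.62
position: [0.6349, -0.2135, 0.1826]
eef_rot: [1.024, 1.318, -1.031]
contact_force: [1.0, 0.2, -1.7]
gripper_width: 0.013
```

>>> step_arm(
  plan="0 0 0 0 0 -0.1 0.5; 0 0 0 0 0 -0.2 0.5; 0 0 0 0 0 -0.3 0.5; 0 0 0 0 0 -0.4 0.5; 0 0 0 0 0 -0.5 0.5; 0 0 0 0 0 -0.6 0.5; 0 0 0 0 0 -0.6 0.5",
)

```text
clock: 14.2
position: [0.6346, -0.2134, 0.176]
eef_rot: [1.024, 1.318, -1.031]
contact_force: [0.7, -0.2, -1.9]
gripper_width: 0.0134
```

>>> step_arm(
  plan="0 0 0 0 0 -0.07 0.5; 0 0 0 0 0 -0.13 0.5; 0 0 0 0 0 -0.2 0.5; 0 0 0 0 0 -0.27 0.5; 0 0 0 0 0 -0.3 0.5; 0 0 0 0 0 -0.3 0.5",
)

```text
clock: 14.7
position: [0.6347, -0.2133, 0.1733]
eef_rot: [1.024, 1.318, -1.031]
contact_force: [-1.5, 1.2, -1.5]
gripper_width: 0.0135
```

```bash
python3 - <<'E'
from h import *
st=ctrl.get_state();print(st["position"],st["contact_force"],st["moment"])
crop(camera("scene"),"s14.png",220,270,300,350,7)
crop(camera("wrist"),"w14.png",0,0,640,480,1)
E
```

```text
[ 0.63469063 -0.21325439  0.17332358] [-1.51086921  1.2499858  -1.49479218] [ 0.17647546  0.11733115 -0.01647774]
```

View pics/s14.png

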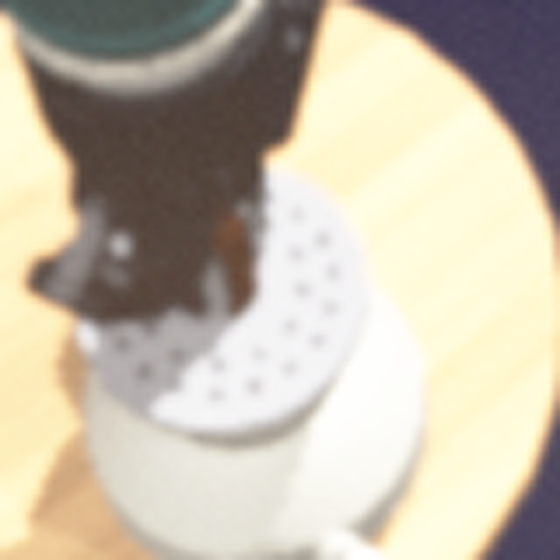

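View pics/w14.png

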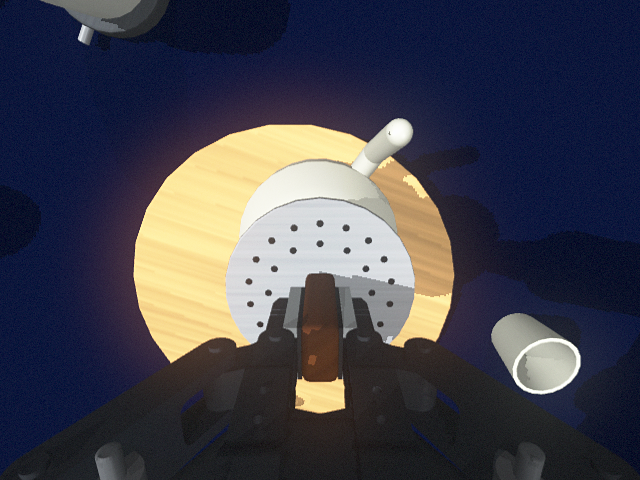

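Force on the tool points to −x, +y, so the cone touches the wall on the far side. I'll shift that way by about 1 mm and continue down slowly.

>>> step_arm(
  plan="0 0 0 -0.1 0.08 0 0.5; 0 0 0 -0.1 0.08 0 0.5; 0 0 0 -0.1 0.08 -0.07 0.5; 0 0 0 -0.1 0.08 -0.14 0.5; 0 0 0 -0.1 0.08 -0.2 0.5; 0 0 0 -0.1 0.08 -0.2 0.5",
)

```text
clock: 15.3
position: [0.6337, -0.2126, 0.1711]
eef_rot: [1.024, 1.318, -1.031]
contact_force: [0.8, -0.9, -2.7]
gripper_width: 0.0132
```

>>> step_arm(
  plan="0 0 0 0 0 -0.07 0.5; 0 0 0 0 0 -0.14 0.5; 0 0 0 0 0 -0.2 0.5; 0 0 0 0 0 -0.2 0.5",
)

```text
clock: 15.63
position: [0.6338, -0.2125, 0.1694]
eef_rot: [1.024, 1.318, -1.031]
contact_force: [-1.3, 0.9, -0.5]
gripper_width: 0.0133
```

>>> step_arm(
  plan="0 0 0 -0.05 0.04 -0.05 0.5; 0 0 0 -0.05 0.04 -0.1 0.5; 0 0 0 -0.05 0.04 -0.15 0.5; 0 0 0 -0.05 0.04 -0.15 0.5",
)

```text
clock: 15.97
position: [0.6337, -0.2124, 0.169]
eef_rot: [1.024, 1.317, -1.03]
contact_force: [-2.5, 1.4, 5.1]
gripper_width: 0.0134
```

>>> step_arm(
  plan="0 0 0 -0.08 0.05 0 0.5; 0 0 0 -0.08 0.05 0 0.5; 0 0 0 -0.08 0.05 -0.05 0.5; 0 0 0 -0.08 0.05 -0.1 0.5; 0 0 0 -0.08 0.05 -0.1 0.5",
)

```text
clock: 16.38
position: [0.6335, -0.2123, 0.1688]
eef_rot: [1.024, 1.315, -1.03]
contact_force: [-1.5, -1.2, 7.8]
gripper_width: 0.0129
```

```bash
python3 - <<'E'
from h import *
st=ctrl.get_state();print(st["position"],st["contact_force"],st["moment"])
crop(camera("scene"),"s15.png",220,270,300,350,7)
crop(camera("wrist"),"w15.png",210,140,430,360,2.5)
E
```

```text
[ 0.63354371 -0.21234684  0.16883745] [-1.50519295 -1.18307176  7.7894248 ] [ 0.01411153  0.20284651 -0.03357602]
```

View pics/s15.png

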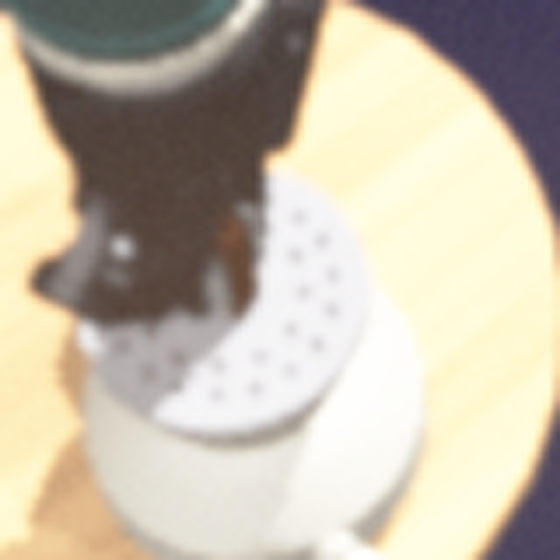

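View pics/w15.png

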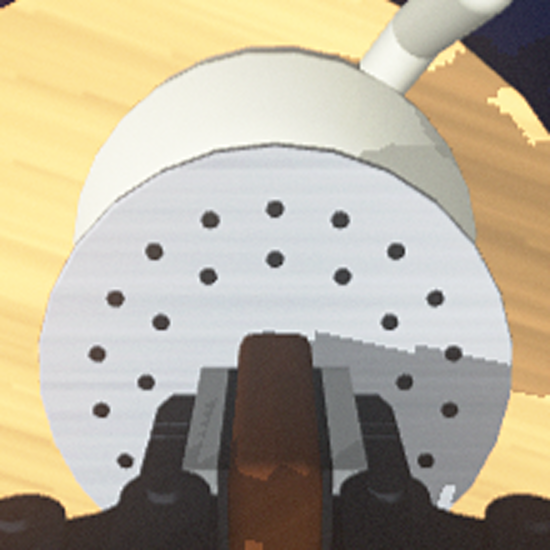

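It seated at z≈0.169 with the force rising. I'll press lightly to about 12 N, relieve, and release.

>>> step_arm(
  plan="0 0 0 0 0.05 -0.06 0.5; 0 0 0 0 0.05 -0.12 0.5; 0 0 0 0 0.05 -0.18 0.5; 0 0 0 0 0.05 -0.18 0.5",
)

```text
clock: 16.82
position: [0.6336, -0.2123, 0.1687]
eef_rot: [1.024, 1.314, -1.03]
contact_force: [-3.0, 0.4, 14.6]
gripper_width: 0.0135
```

>>> step_arm(
  plan="0 0 0 0.04 -0.02 0.1 0.5; 0 0 0 0.04 -0.02 0.2 0.5; 0 0 0 0.04 -0.02 0.27 0.5; 0 0 0 0.04 -0.02 0.27 0.5",
  grip_force=20,
)

```text
clock: 17.15
position: [0.6335, -0.2122, 0.1688]
eef_rot: [1.024, 1.315, -1.03]
contact_force: [-0.4, -1.5, 6.8]
gripper_width: 0.0131
```

>>> step_arm(
  plan="0 0 0 0 0 0 1.5; 0 0 0 0 0 0 2; 0 0 0 0 0 0 3; 0 0 0 0 0 0 4; 0 0 0 0 0 0 5; 0 0 0 0 0 0 5; 0 0 0 0 0 0 5; 0 0 0 0 0 0 5",
)

```text
clock: 17.82
position: [0.6329, -0.2114, 0.1677]
eef_rot: [1.024, 1.318, -1.031]
contact_force: [0.4, 0.6, -0.2]
gripper_width: 0.0502
```

```bash
python3 - <<'E'
from h import *
st=ctrl.get_state();print(st["position"],st["contact_force"],st["gripper_width"])
crop(camera("wrist"),"w16.png",0,0,640,480,1)
E
```

```text
[ 0.63286162 -0.21141684  0.16765837] [ 0.40015078  0.63488676 -0.15644586] 0.050213010073863036
```

View pics/w16.png

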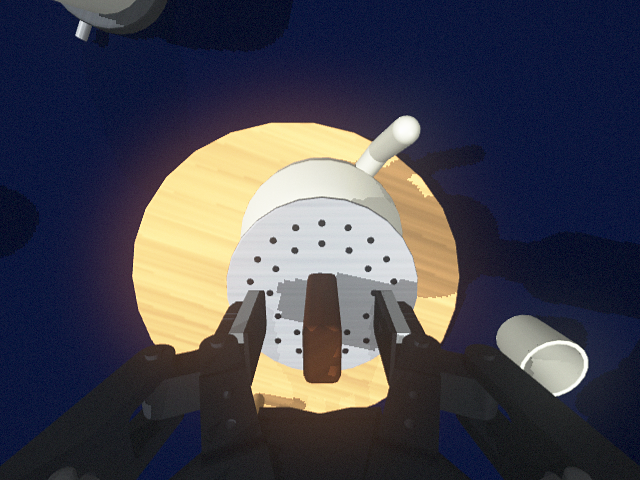

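Released, with the handle free between the pads. I'll retreat straight up, then away toward the robot.

>>> step_arm(
  plan="0 0 0 0 0 0.5 6; 0 0 0 0 0 1.5 6; 0 0 0 0 0 3 6; 0 0 0 0 0 5 6; 0 0 0 0 0 8 6; 0 0 0 0 0 11 6; 0 0 0 0 0 14 6; 0 0 0 0 0 17 6",
)

```text
clock: 18.53
position: [0.6328, -0.2114, 0.3406]
eef_rot: [1.024, 1.317, -1.03]
contact_force: [1.4, -0.5, -0.2]
gripper_width: 0.06
```

>>> step_arm(
  plan="0 0 0 -1 3 1 6; 0 0 0 -3 6 1 6; 0 0 0 -6 9 1 6; 0 0 0 -9 12 1 6; 0 0 0 -12 15 1 6; 0 0 0 -15 18 1 6; 0 0 0 -18 21 1 6; 0 0 0 -18 21 1 6",
)

```text
clock: 19.2
position: [0.4488, 0.0021, 0.3494]
eef_rot: [1.024, 1.32, -1.027]
contact_force: [-0.4, -0.9, -0.3]
gripper_width: 0.06
```

>>> step_arm(
  plan="0 0 0 0 4 0 6; 0 0 0 0 8 0 6; 0 0 0 0 12 0 6; 0 0 0 0 16 0 6; 0 0 0 0 16 0 6; 0 0 0 0 16 0 6",
)

```text
clock: 19.7
position: [0.4529, 0.1603, 0.3487]
eef_rot: [1.021, 1.319, -1.027]
contact_force: [-0.0, -0.6, 0.1]
gripper_width: 0.0604
```

```bash
python3 - <<'E'
from h import *
st=ctrl.get_state();print(st["position"],st["contact_force"],st["gripper_width"])
crop(camera("scene"),"s17.png",170,240,330,380,4.2)
crop(camera("top"),"t17.png",355,165,505,325,3.7)
crop(camera("scene"),"s18.png",0,0,640,480,1)
E
```

```text
[0.45289063 0.16030584 0.34868996] [-0.01845039 -0.56964729  0.08399969] 0.06036806248928108
```

View pics/s17.png

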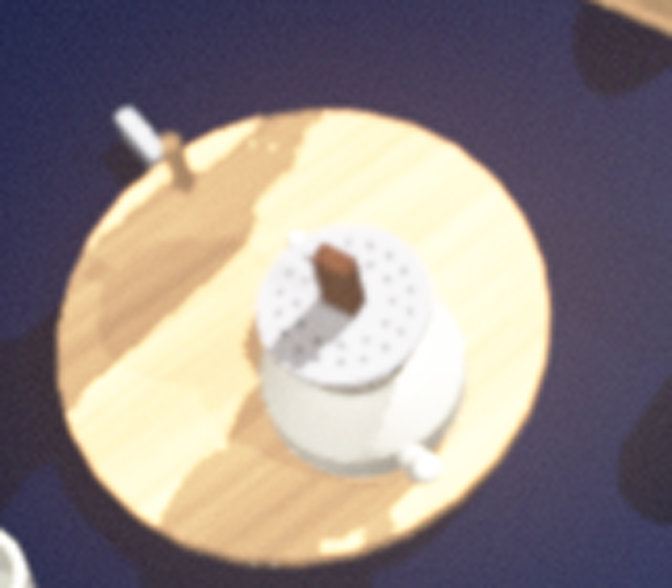

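View pics/t17.png

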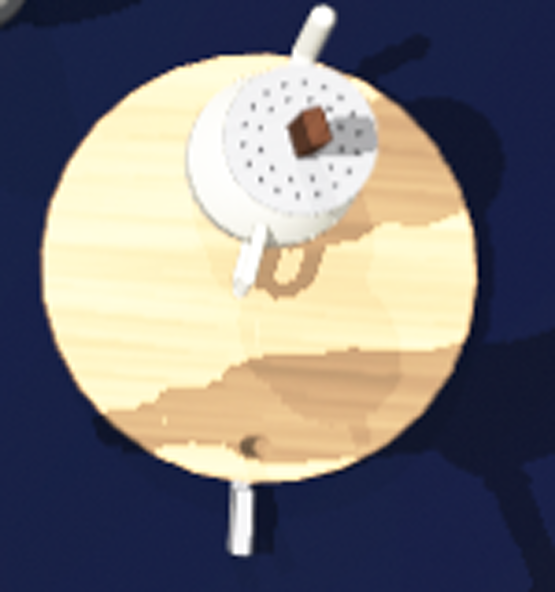

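View pics/s18.png

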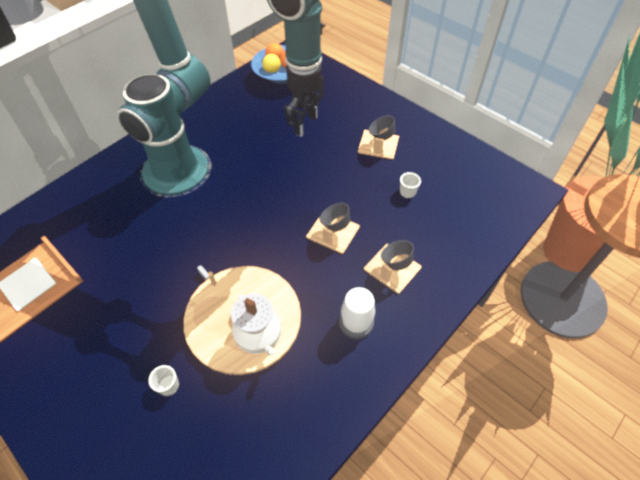

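```bash
python3 - <<'E'
from h import *
t=camera("top");s=camera("scene")
T=lambda x,y:(355+x/3.7-.37,165+y/3.7-.37)
S=lambda x,y:(170+x/4.2-.38,240+y/4.2-.38)
print("flange",tri(t,T(300,139),s,S(344,303)))
print("handle end",tri(t,T(318,125),s,S(335,253)))
C=np.array([.566,-.206,0]);e=np.array([-.9951,.0988,0]);n=np.array([.0988,.9951,0])
for q in(onz(s,S(170,139),.083),onz(s,S(183,183),.028),onz(t,T(254,446),.083)): print("peg side",(q-C)@n,(q-C)@e)
def ring(c,r):
    q=np.linspace(0,6.283,80);return np.c_[c[0]+r*np.cos(q),c[1]+r*np.sin(q),np.full(80,c[2])]
X=np.array([.6335,-.2125])
for nm,c,(x0,y0,x1,y1),sc in(("s",s,(220,280,300,360),7),("t",t,(395,170,475,250),7)):
    v=cv2.resize(c["color"][y0:y1,x0:x1,::-1],None,fx=sc,fy=sc,interpolation=cv2.INTER_CUBIC)
    d=lambda X,col: cv2.polylines(v,[np.round((proj(c,X)-[x0,y0]+.5)*sc-.5).astype(np.int32)],True,col,1)
    for z,col in((.157,(0,200,0)),(.163,(0,0,255))): d(ring((*X,z),.048),col)
    h=np.array([[*X,.157],[*X,.209]]);d(h,(255,0,0));d(ring((.566,-.206,.028),.15),(255,0,0))
    cv2.imwrite(f"pics/f_{nm}.png",v)
E
```

```text
flange (array([ 0.63463646, -0.21272764,  0.15727107]), np.float64(0.0001895610615084359))
handle end (array([ 0.63489418, -0.21125246,  0.21336982]), np.float64(0.0018782959890917272))
peg side 0.000791776921646265 0.12640012317638702
peg side -0.0009459254418932037 0.128213065391527
peg side 0.0043528364010602515 0.12455130763899831
```

View pics/f_s.png

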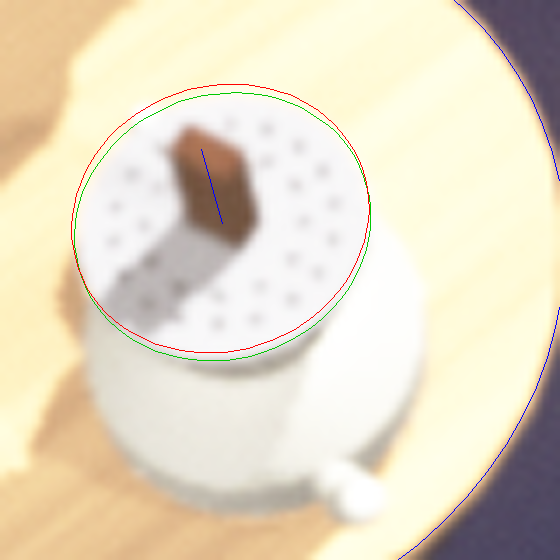

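View pics/f_t.png

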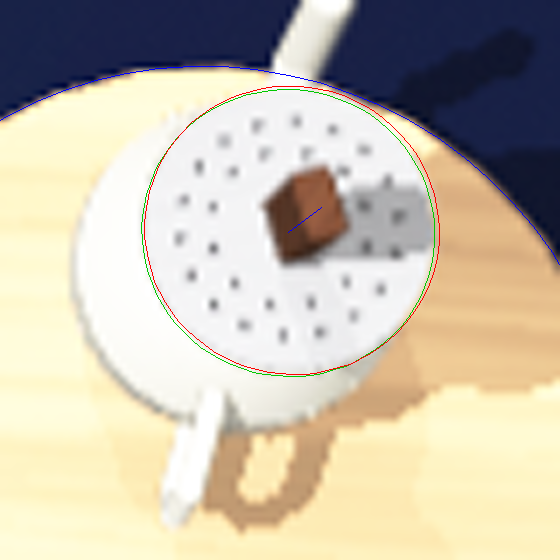

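```bash
python3 -c "
from plant import ctrl
print(ctrl.job_done())"
```

```text
the job is handed in; nothing more can be done
None
```

I turned the lazy susan by its peg until it lined up with the tongue. Then I drew the strainer out of its leaning stand along the axis, lowered it slowly into the teapot, let go and backed the arm clear. The job is handed in at about 20 s of the 61 s; no verdict is reported.

Last checks from the scene and top pictures:
- **Peg:** it is about 1 mm to the side of the tongue's line. One top-view pick, taken in shadow, said 4 mm; both are within the 12 mm allowed.
- **Strainer height:** the flange top is at 0.157 m, which is what fully home should give.
- **Strainer tilt:** the axis looks upright to about 0.03 rad, near the limit of what I could measure, against 0.08 allowed.
- **Seating force:** it stayed below about 17 N on the wrist reading.
- **Teapot:** it stands upright, about 2–3 mm from where the well should be, judged by the seated strainer and the platter's geometry.
- **Lamp and cups:** they look unmoved by eye; I did not measure them.

**Disagreement:** before lowering, the views differed by 4–5 mm on where the mouth was. I used the wrist camera, nudged sideways by the contact force on the way down, and the cone settled in. I did not measure the strainer's centring on the teapot separately; it rests on the cone being fully seated.

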